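# Sort garage leftovers into stack-nest bins

## Task

Sort the leftovers on the garage bench: first put both steel nuts in the blue bin; then set the orange bin on top of the blue one, turned half a turn so that their white ends are opposite and it rests level on the blue bin's rim instead of nesting down onto the nuts; then put the copper coupling in the orange bin. The white junction box goes in the red tray, at any time. Leave the wood block and the rubber stopper where they stand.

Things in the scene. Friction and masses are not known exactly. Their poses are not given: they have to be found in the camera images.
- nut_a_mid (a point): One of two identical loose steel hexagon nuts lying flat, 46 mm across flats, 53 mm across corners, 24 mm high, 0.22 kg; black disc (the bore) on top. The point is its centre, 12 mm above its underside. z up; its own x axis is normal to a pair of flats (further pairs every 60 degrees).
- nut_b_mid (a point): The other steel nut, the same in every way.
- coupling_mid (a point): Loose copper reducing coupling standing upright: round, 40 mm diameter for the lower 20 mm, tapering to 30 mm diameter from 26 mm up to its top at 42 mm; 0.14 kg. The point is its centre, 21 mm above its underside; z up.
- junction_mid (a point): Loose white electrical junction box with a screwed-on white cover, 66 mm (own x) by 46 mm (own y) by 30 mm high with its cover, 0.09 kg. The point is 14 mm above its underside; x and y along its sides, z up.
- bin_knob (a point): Black square lifting knob, 26 x 26 mm, in the middle of the loose orange bin (0.35 kg), sides along the bin's x and y. The point is 58 mm above the bin's underside; the knob spans 36 to 76 mm. Bin: 210 (x) x 116 (y) mm, walls 5 mm thick, 45 high, floor 5 mm. A divider (8 mm thick, 36 high, along y) under the knob makes two 96 x 106 mm compartments centred at x = +52 and -52 mm; either may be used.
- bin_white_end (a point): Middle of the orange bin's white +x end wall, 102.5 mm from the bin's centre, 30 mm above its underside; the bin's axes. At the start it points about the same way as the blue bin's white end. On both long sides, at x = -50 and +80 mm, a lug 12 mm long sticks out 20 mm, its underside 10 mm above the bin's underside.
- blue_bin: Blue bin fixed to the bench, 242 (x) x 144 (y) mm, walls 8 mm, rim 64 mm high, floor 5 mm. Origin: centre of its underside. +x end wall white. Slots for the lugs, 22 mm long, in both long walls at x = -50 and +80 mm. With white ends opposite, the lugs rest on the rim: knob point 112 mm above the bench, the orange bin's lowest 10 mm inside the mouth with play of 8 mm (x) and 6 mm (y) each way.
- red_tray: Red open tray fixed to the bench, 150 mm (x) by 120 mm (y) by 30 mm high, walls and floor 5 mm thick. Origin at the centre of its underside.
- wood_block: Bystander: loose wood offcut lying among the parts, 50 (x) by 32 (y) by 20 mm high. Origin at its underside. Not to be moved.
- stopper: Bystander: loose black rubber stopper among the parts, 34 mm diameter, 22 mm high. Origin at its underside. Not to be moved.
Things that resemble listed ones, but are neither listed nor needed, are in the scene too. Leave any yellow look-alike of the part that bears nut_b_mid alone.

How it is judged (in metres and radians):
On the way, in this order (a step that is already met when the one before it is completed fails the run):
1. both steel nuts are in the blue bin (x of nut_a_mid in the frame of blue_bin between -0.11 and 0.11 m and y of nut_a_mid in the frame of blue_bin between -0.062 and 0.062 m and z of nut_a_mid in the frame of blue_bin between 0.005 and 0.05 m and x of nut_b_mid in the frame of blue_bin between -0.11 and 0.11 m and y of nut_b_mid in the frame of blue_bin between -0.062 and 0.062 m and z of nut_b_mid in the frame of blue_bin between 0.005 and 0.05 m), for 0.2 s.
2. the orange bin rests on the blue bin's rim, turned half a turn, the nuts still inside (all of step 1 and x of bin_knob in the frame of blue_bin between -0.012 and 0.012 m and y of bin_knob in the frame of blue_bin between -0.012 and 0.012 m and z of bin_knob in the frame of blue_bin between 0.106 and 0.118 m and angle between bin_knob's own z axis and vertical below 0.08 rad and x of bin_white_end in the frame of blue_bin below -0.08 m), for 0.2 s.
3. the copper coupling is in the stacked orange bin (x of bin_knob in the frame of blue_bin between -0.012 and 0.012 m and y of bin_knob in the frame of blue_bin between -0.012 and 0.012 m and z of bin_knob in the frame of blue_bin between 0.106 and 0.118 m and angle between bin_knob's own z axis and vertical below 0.08 rad and x of bin_white_end in the frame of blue_bin below -0.08 m and x of coupling_mid in the frame of bin_knob between -0.1 and 0.1 m and y of coupling_mid in the frame of bin_knob between -0.053 and 0.053 m and z of coupling_mid in the frame of bin_knob between -0.046 and -0.013 m), for 0.2 s.
At the end, for the whole second after the job is handed in: Nuts inside the blue bin; orange bin on its rim, white ends opposite, level to 0.08 rad, centred to 12 mm in x and y, knob point 106 to 118 mm above the bench; coupling inside the orange bin, below its rim; junction box inside the red tray; all at rest (all of step 1 and all of step 3 and x of junction_mid in the frame of red_tray between -0.07 and 0.07 m and y of junction_mid in the frame of red_tray between -0.055 and 0.055 m and z of junction_mid in the frame of red_tray between 0.005 and 0.04 m and linear speed of each of nut_a, nut_b, coupling, junction_box, orange_bin below 0.02 m/s); the robot touches nothing.
It fails at once if the wood block is moved more than 30 mm (distance of wood_block from where it was at the start of the episode above 0.03 m).
It fails at once if the rubber stopper is moved more than 30 mm (distance of stopper from where it was at the start of the episode above 0.03 m).
It also fails if it takes over 125 s, if anything falls off the work surface, if the arm or the gripper's body presses on something with over 40 N, if the wrist force passes 120 N, or if a joint passes its speed limit or range.

## Robot

A 6-joint arm with a two-finger parallel gripper is mounted at the origin on the work surface. World frame = base frame: x ahead of the robot, y to its left, z up, the work surface at z = 0. Lengths are in mm, angles in degrees, forces in N, time in s.
With the tool pointing down it reaches from about 350 to 850 mm from the base axis. Payload 8.1 kg.
Tool frame: the origin (TCP) lies at the very end of the fingers, on their centre line; the grasp point (between the pads) lies 19 mm behind it; z points along the fingers, y is the direction in which the jaws open and shut (so a half turn about z gives the same grasp; the last joint's range is limited). The gripper opens to 85 mm and grips with 20 to 120 N. Pads are 22 mm wide; open, the fingers measure 114 mm over their backs; the gripper's body (76 mm by 85 mm) begins 54 mm behind the grasp point. The pads swing forward as they close: fully open they stand 13 mm farther back than shut.
Start: joints at [-72.387, 7.471, 85.268, -0, 87.261, -4.893], TCP at [229.686, -554.301, 231.292] pointing down, gripper open.
Joint ranges: [-169.43, 169.43], [-51.17, 129.36], [1.28, 143.12], [-76.62, 256.62], [0, 156.53], [-152.29, 152.29]. Speed limits (degrees/s): [136.94, 136.94, 159.86, 180, 180, 180].

## Interface

Orientations are given as [roll, pitch, yaw] about the fixed x, y, z axes, in that order (R = Rz(yaw) Ry(pitch) Rx(roll)).
In Python, from bench import r gives the robot as it stands.
- The arm moves only by the shell command python3 -m jog 'ROWS' [OPENING] [FORCE]. ROWS is JSON, a list of rows, each a list of 6 numbers: the shift along the tool's x, y, z normalised to -1 to 1, where 1 is 0.25 m, then the turn, a rotation vector about the tool's x, y, z normalised to -1 to 1, where 1 is pi rad. In form: [[x, y, z, ax, ay, az], ...]. A call has 1 to 10 rows; each row is the pose to reach, as a shift and turn from the pose commanded when the call began, along the tool's axes at that moment, turning the shorter way round; what a row does not reach only later rows make up. A row lasts 1/10 s, in which the tool goes at most 50 mm and 8.59 degrees, less where a joint would pass 70% of its speed; a pose out of reach is approached as far as the arm can. A call with a number of a shift or a turn outside -1 to 1 is refused whole. A call with a gripper value outside its range is refused whole. OPENING is the opening, from 0 (shut) to 1 (fully open), set as the call begins (- or left out, the last holds). The fingers move at their own pace and stop on an object; FORCE is the grip in N (left out, the last holds). Time passes only in rows, so rows that repeat a pose let the fingers close. It gives the time, the measured TCP pose, the force and the opening at its end, in the units of the state.
- r.sense(): the state, without advancing time (a new reading comes with each control period).
- r.snapshot(name): name is "scene" or "top" or "wrist"; returns a dict with "pixels" (420x560x3 uint8, red, green, blue), "intrinsics" (3x3 intrinsics, pixels), "dist" ([k1, k2, p1, p2, k3] as OpenCV has them; the pictures are not rectified), "extrinsics" (4x4, takes a point from camera to world coordinates). Camera axes: x right, y down, z forward; pixel columns grow to the right and rows downward; lengths in mm; the calibration is good to about 2 mm. A picture is of the moment at which its call begins. There is no depth.
- r.hand_in(): hands the job in, once; it reports no verdict.
The state is a dict: "time": time; "joint_pos": joint angles; "qd": joint speeds; "joint_efforts": joint torques, N m; "tool_pos": TCP position; "tcp_rot": TCP orientation; "ft_force": force on the tool from outside, world axes, zero at the start; "wrist_torque": the same for the moment, N m; "finger_gap": finger opening in mm.
Only numpy, scipy, OpenCV 4.12 (cv2) and the standard library are available. Lean on these libraries where they do the work, as an engineer would, in place of code of your own. Each camera call takes 0.05 s, during which the arm holds its last target.

## Working session

There is one attempt and no reset: what is moved stays moved. The work goes in short steps, Python scripts to look and compute and a shell command to move; the robot and the scene stay as the last step left them, time stands still between calls to the robot, and variables do not carry over. Pictures are saved under pics/ and viewed, and the job is handed in when it is done.

```bash
ls; mkdir -p pics; python3 - <<'E'
from bench import r
import cv2,json
s=r.sense();print(s)
for n in("scene","top","wrist"):
    d=r.snapshot(n);cv2.imwrite(f"pics/{n}0.png",cv2.cvtColor(d["pixels"],cv2.COLOR_RGB2BGR))
    print(n,d["intrinsics"],d["dist"],d["extrinsics"])
E
```

```text
pics
{'time': 0.0, 'joint_pos': array([-7.23865817e+01,  7.51503915e+00,  8.53297417e+01, -4.21808323e-04,
        8.72600329e+01, -4.89345118e+00]), 'qd': array([ 0.01500163,  0.07771099, -0.00325507, -0.13594856, -0.00099332,
       -0.1007264 ]), 'joint_efforts': array([ 3.55778420e-04, -5.69394922e+01, -5.00560427e+01, -4.11240180e-04,
        1.47759280e-02, -1.39430313e-06]), 'tool_pos': array([ 229.52597248, -553.77478924,  230.24070208]), 'tcp_rot': array([-1.79895532e+02, -8.52117884e-03,  2.25068823e+01]), 'ft_force': array([ 0.29585947,  0.09826968, -0.29719668]), 'wrist_torque': array([ 0.00135049, -0.02656431, -0.05056695]), 'finger_gap': 85.24753723835923}
scene [[429.14129138   0.         278.83859757]
 [  0.         429.14129138 218.64758804]
 [  0.           0.           1.        ]] [-0.05228892  0.          0.          0.          0.        ] [[ 2.54918089e-01  6.91608933e-01 -6.75791278e-01  1.08826817e+03]
 [ 9.66821914e-01 -1.94224120e-01  1.65928833e-01 -8.54007551e+01]
 [-1.64971031e-02 -6.95668079e-01 -7.18173914e-01  7.12940375e+02]
 [ 0.00000000e+00  0.0000
[... 263 characters left out ...]
46e-01  1.97336051e-01  2.55469224e+02]
 [-9.90878532e-01 -1.30992174e-01  3.16351919e-02  3.06959806e+01]
 [-4.86961990e-03 -1.99796369e-01 -9.79825340e-01  1.07701622e+03]
 [ 0.00000000e+00  0.00000000e+00  0.00000000e+00  1.00000000e+00]]
wrist [[295.65895576   0.         277.17726497]
 [  0.         295.65895576 209.08802585]
 [  0.           0.           1.        ]] [0.01016949 0.         0.         0.         0.        ] [[ 3.82473692e-01 -8.78264127e-01 -2.86994771e-01  3.03996579e+02]
 [-9.23965853e-01 -3.63887329e-01 -1.17784182e-01 -5.23232525e+02]
 [-9.88139106e-04  3.10222719e-01 -9.50663394e-01  3.73484216e+02]
 [ 0.00000000e+00  0.00000000e+00  0.00000000e+00  1.00000000e+00]]
```

View pics/scene0.png

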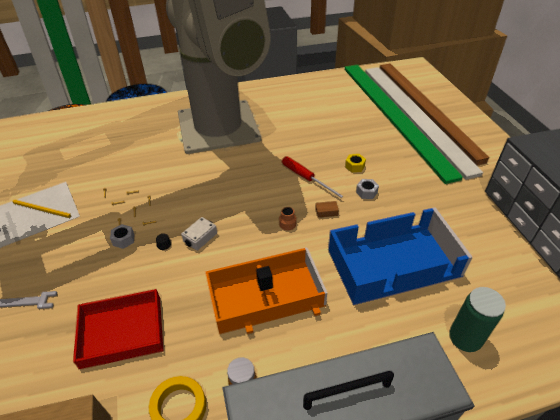

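View pics/top0.png

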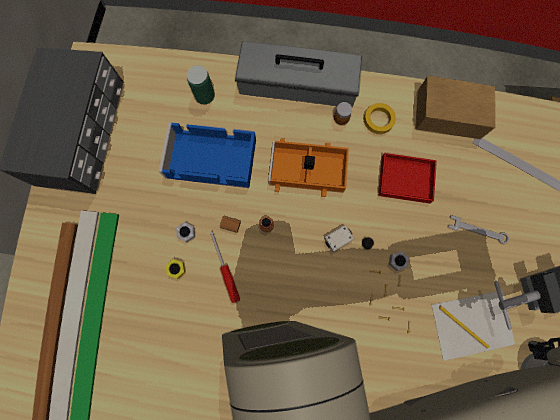

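View pics/wrist0.png

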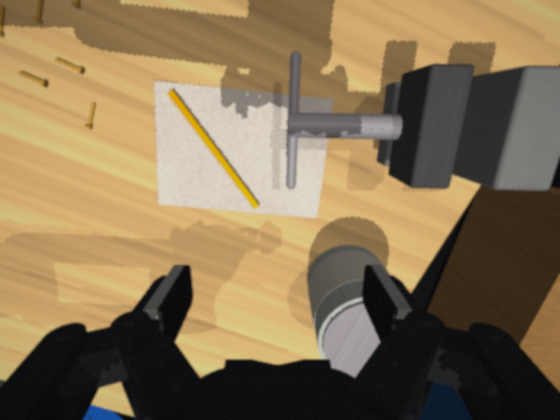

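Scene (top picture): the steel nuts could be (186,232), (400,260) or the yellow (175,268), which is the excluded look-alike. The coupling could be the copper part at (266,224) or the jar at (343,113), and the junction box is at (339,238). The stopper is at (368,243), the wood block at (230,224), the blue bin at (210,155), the orange bin at (309,166) and the red tray at (408,178). Next I'll check close crops.

```bash
cat > h.py <<'E'
import numpy as np,cv2
from bench import r
def snap(n,f=None):
    d=r.snapshot(n)
    if f: cv2.imwrite(f"pics/{f}.png",cv2.cvtColor(d["pixels"],cv2.COLOR_RGB2BGR))
    return d
def crop(d,u0,v0,u1,v1,k,f):
    p=cv2.cvtColor(d["pixels"],cv2.COLOR_RGB2BGR)[v0:v1,u0:u1]
    p=cv2.resize(p,None,fx=k,fy=k,interpolation=cv2.INTER_CUBIC)
    # ticks
    for u in range((u0//10+1)*10,u1,10):
        cv2.line(p,(int((u-u0+.5)*k),0),(int((u-u0+.5)*k),5),(0,0,255),1)
        if u%20==0: cv2.putText(p,str(u),(int((u-u0)*k)-8,16),0,.35,(0,0,255),1)
    for v in range((v0//10+1)*10,v1,10):
        cv2.line(p,(0,int((v-v0+.5)*k)),(5,int((v-v0+.5)*k)),(0,0,255),1)
        if v%20==0: cv2.putText(p,str(v),(7,int((v-v0+.5)*k)+4),0,.35,(0,0,255),1)
    cv2.imwrite(f"pics/{f}.png",p)
def pix2w(d,uv,z):
    q=cv2.undistortPoints(np.array([[uv]],float),d["intrinsics"],d["dist"])[0,0]
    E=np.array(d["extrinsics"]);v=E[:3,:3]@[q[0],q[1],1];o=E[:3,3]
    return o+v*(z-o[2])/v[2]
def w2pix(d,P):
    E=np.linalg.inv(np.array(d["extrinsics"]));R=E[:3,:3]
    return cv2.projectPoints(np.array(P,float).reshape(-1,1,3),cv2.Rodrigues(R)[0],E[:3,3],d["intrinsics"],d["dist"])[0][:,0]
E
python3 - <<'E'
from h import *
d=snap("top")
crop(d,155,205,285,285,6,"c1");crop(d,315,215,420,285,7,"c2");crop(d,155,110,285,200,6,"c3");crop(d,255,130,445,210,4,"c4")
E
```

```text
(no output)
```

View pics/c1.png

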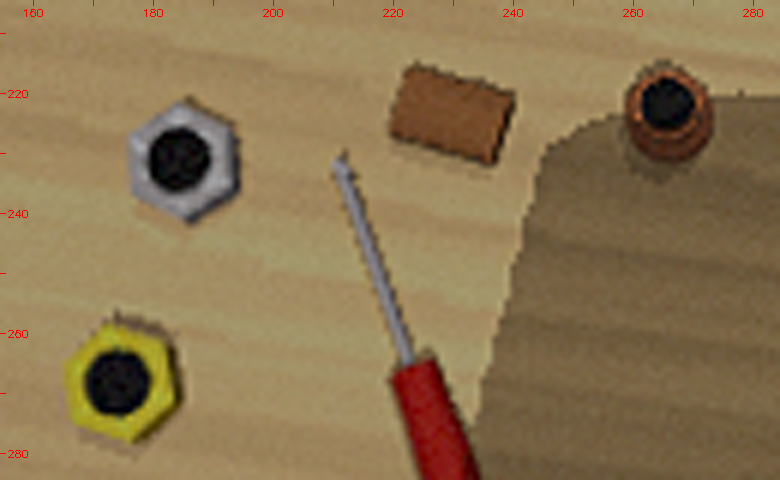

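View pics/c2.png

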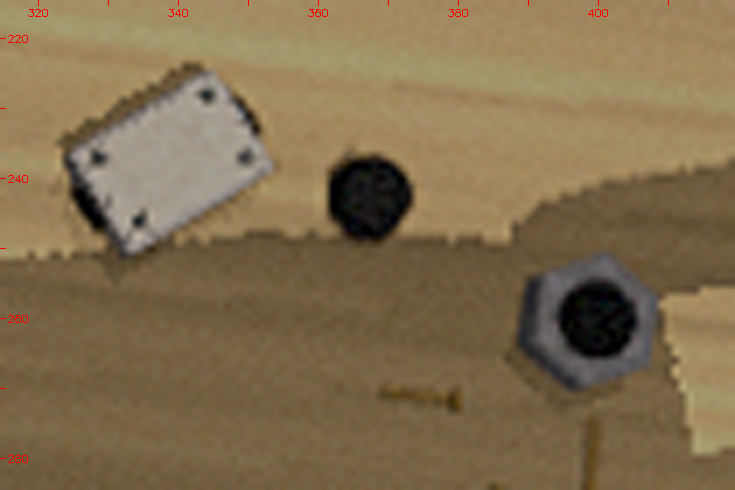

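View pics/c3.png

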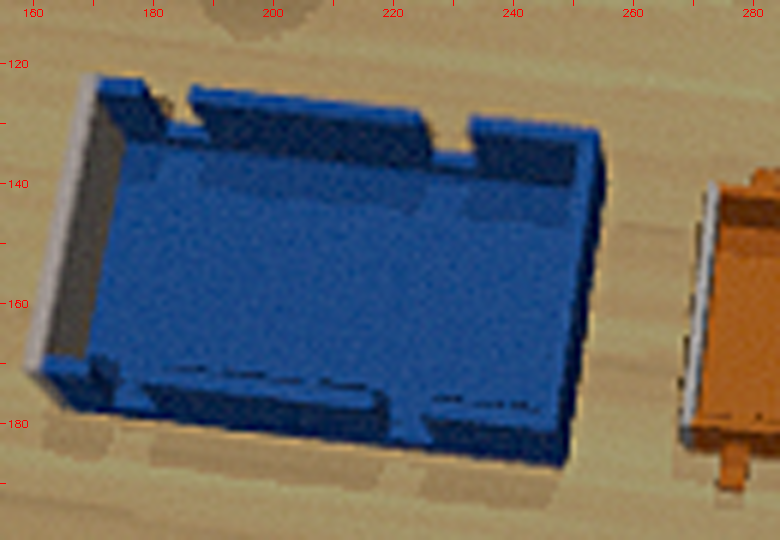

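View pics/c4.png

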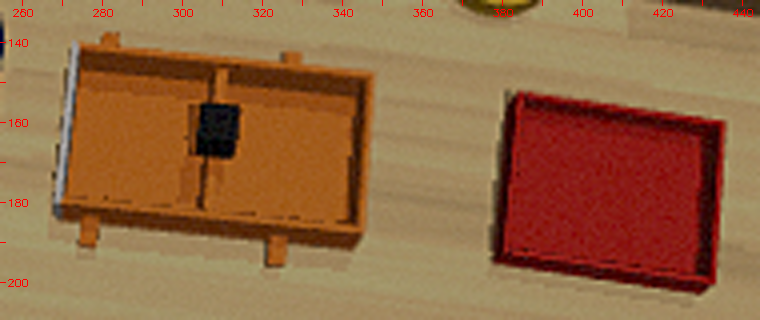

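```bash
cat > m1.py <<'E'
from h import *
d=snap("top")
def w(x,y,k,u0,v0,z): return pix2w(d,(x/k-.5+u0,y/k-.5+v0),z)[:2]
np.set_printoptions(precision=1,suppress=True)
c1=lambda x,y,z:w(x,y,6,155,205,z);c2=lambda x,y,z:w(x,y,7,315,215,z);c3=lambda x,y,z:w(x,y,6,155,110,z);c4=lambda x,y,z:w(x,y,4,255,130,z)
def ang(p,q): v=q-p;return np.degrees(np.arctan2(v[1],v[0])),np.hypot(*v)
print("nutA",c1(180,160,24),"nutB",c2(597,318,24),"yellow",c1(118,383,24))
print("nutA corners",[c1(*p,24) for p in[(187,97),(239,128),(236,180),(190,210),(133,185),(130,143)]])
print("nutB corners",[c2(*p,24) for p in[(603,255),(660,295),(648,357),(585,388),(532,345),(545,277)]])
print("coup top",c1(668,104,42),"wood",c1(453,115,20),"stop",c2(370,197,22))
J=[c2(*p,30) for p in[(66,157),(207,68),(273,165),(128,254)]];print("junc",sum(J)/4,ang(J[0],J[1]),ang(J[3],J[2]),ang(J[0],J[3]))
B=[c3(*p,64) for p in[(87,75),(599,131),(563,466),(27,368)]]
print("blue",B,sum(B)/4,ang(B[1],B[0]),ang(B[0],B[3]),ang(B[1],B[2]),ang(B[2],B[3]))
# blue bottom edge corners at z=0 visible : (68,410)?
O=[c4(*p,45) for p in[(75,43),(374,73),(361,236),(57,205)]]
print("orange",O,sum(O)/4,ang(O[1],O[0]),ang(O[0],O[3]),ang(O[1],O[2]),ang(O[2],O[3]))
K=[c4(*p,76) for p in[(199,103),(240,103),(236,157),(196,155)]]
print("knob",c4(219,124,76))
T=[c4(*p,30) for p in[(517,92),(725,122),(706,286),(497,260)]]
print("tray",sum(T)/4,ang(T[1],T[0]),ang(T[2],T[3]),ang(T[0],T[3]))
E
python3 m1.py
```

```text
nutA [385.4 306.5] nutB [ 385.5 -275.2] yellow [283.3 316.4]
nutA corners [array([414.2, 308.5]), array([403.4, 282.5]), array([380. , 279.7]), array([363.8, 297.9]), array([371.3, 325.6]), array([389.9, 330.5])]
nutB corners [array([ 409.9, -275.5]), array([ 397.4, -298.8]), array([ 373.2, -296. ]), array([ 358.5, -272.7]), array([ 372.1, -251.1]), array([ 398.6, -253.9])]
coup top [437.1  91.6] wood [422.9 188.2] stop [ 420.7 -184.5]
junc [ 423.2 -105.2] (np.float64(-50.31608072887572), np.float64(64.59084190775698)) (np.float64(-51.3130147122402), np.float64(65.51250332322134)) (np.float64(-140.76550156862064), np.float64(43.360653685374615))
blue [array([675.1, 396. ]), array([677. , 156.7]), array([518.9, 149.1]), array([532.4, 395. ])] [600.9 274.2] (np.float64(90.46572562089817), np.float64(239.28220353579746)) (np.float64(-179.58068313475002), np.float64(142.65696582543387)) (np.float64(-177.2350919523675), np.float64(158.29523780882127)) (np.float64(86.85417892685233), np.float64(246.2371820177221))
orange [array([665.6, 103.4]), array([ 671.8, -103.5]), array([ 554.9, -105.8]), array([548.9,  99.5])] [610.3  -1.6] (np.float64(91.71931074495403), np.float64(206.96577352433414)) (np.float64(-178.0736674172035), np.float64(116.8305676962928)) (np.float64(-178.84717682924733), np.float64(116.94065615977422)) (np.float64(91.68998171385398), np.float64(205.38748565451306))
knob [609.5  -0.9]
tray [ 616.9 -278.1] (np.float64(89.74626397031481), np.float64(149.21879193464795)) (np.float64(90.64215897423601), np.float64(145.98343440484777)) (np.float64(177.8817298386105), np.float64(123.01858623054726))
```

```bash
cat > ov.py <<'E'
from h import *
def box(cx,cy,yaw,X,Y,z0,z1):
    R=np.array([[np.cos(yaw),-np.sin(yaw)],[np.sin(yaw),np.cos(yaw)]])
    c=np.array([[X,Y],[-X,Y],[-X,-Y],[X,-Y]])/2@R.T+[cx,cy]
    return [np.c_[c,np.full(4,z)] for z in(z0,z1)]
def poly(cx,cy,yaw,n,rad,z):
    a=yaw+np.arange(n)*2*np.pi/n
    return [np.c_[cx+rad*np.cos(a),cy+rad*np.sin(a),np.full(n,z)]]
def overlay(d,items,u0,v0,u1,v1,k,f):
    p=cv2.cvtColor(d["pixels"],cv2.COLOR_RGB2BGR)[v0:v1,u0:u1]
    p=cv2.resize(p,None,fx=k,fy=k,interpolation=cv2.INTER_CUBIC)
    for it in items:
        for q in it:
            uv=((w2pix(d,q)-[u0,v0]+.5)*k).astype(int)
            cv2.polylines(p,[uv.reshape(-1,1,2)],True,(0,255,0),1,cv2.LINE_AA)
    cv2.imwrite(f"pics/{f}.png",p)
E
cat > o1.py <<'E'
from ov import *
D=np.radians
it=[poly(386.5,305,D(0),6,26.5,24),poly(386.5,305,D(0),6,26.5,0),poly(386,-275,D(0),6,26.5,24),poly(386,-275,D(0),6,26.5,0),
 poly(437,91.5,0,24,15,42),poly(437,91.5,0,24,20,0),box(423,-105,D(-51),66,46,0,30),
 box(601,275,D(90.5),242,144,0,64),box(610,-1.5,D(91.7),210,116,0,45),box(610,-1.5,D(91.7),26,26,36,76),box(617,-278,D(90),150,120,0,30),
 poly(421,-184.5,0,24,17,22),box(423,188,D(85),50,32,0,20)]
for n,cs in(("top",[(155,205,285,285,6),(315,215,420,285,7),(155,110,285,200,6),(255,130,445,210,4)]),("scene",[(270,140,480,310,3.7),(60,210,230,370,3.7),(180,190,340,340,4)])):
    d=snap(n)
    for i,c in enumerate(cs): overlay(d,it,*c,f"ov_{n}{i}")
E
python3 o1.py
python3 - <<'E'
import cv2,numpy as np
def g(fs,o):
    im=[cv2.imread(f"pics/{f}.png") for f in fs]
    im=[cv2.resize(i,(790,int(i.shape[0]*790/i.shape[1]))) for i in im]
    cv2.imwrite(f"pics/{o}.png",np.vstack(im)) 
E
```

```text
(no output)
```

View pics/ov_top0.png

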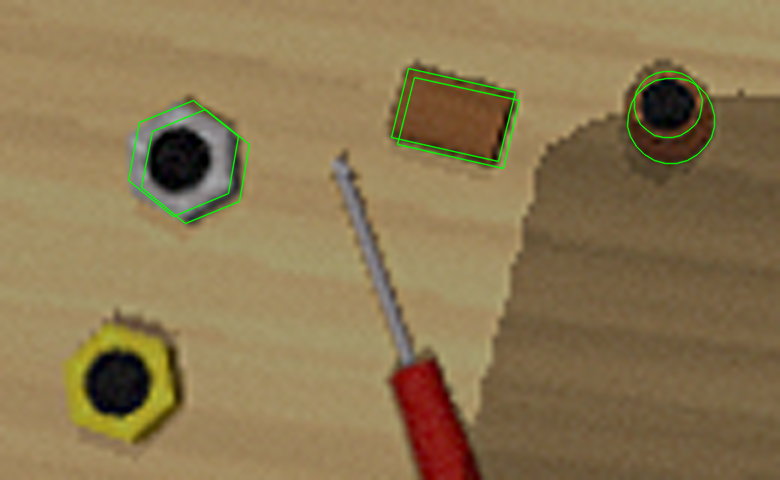

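View pics/ov_top1.png

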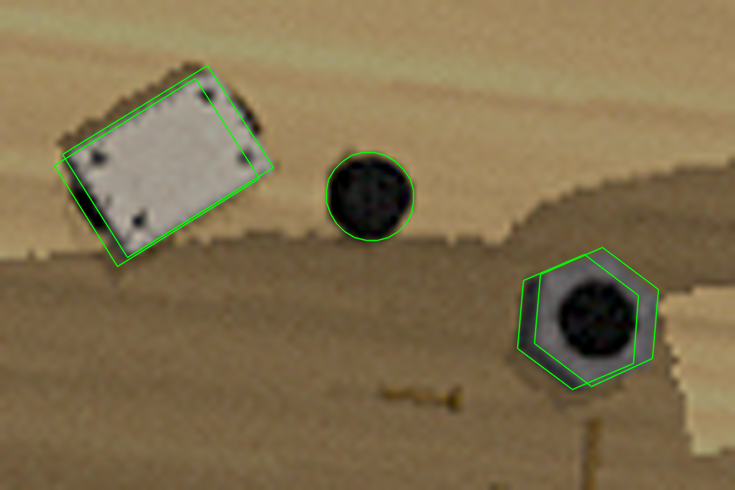

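View pics/ov_top2.png

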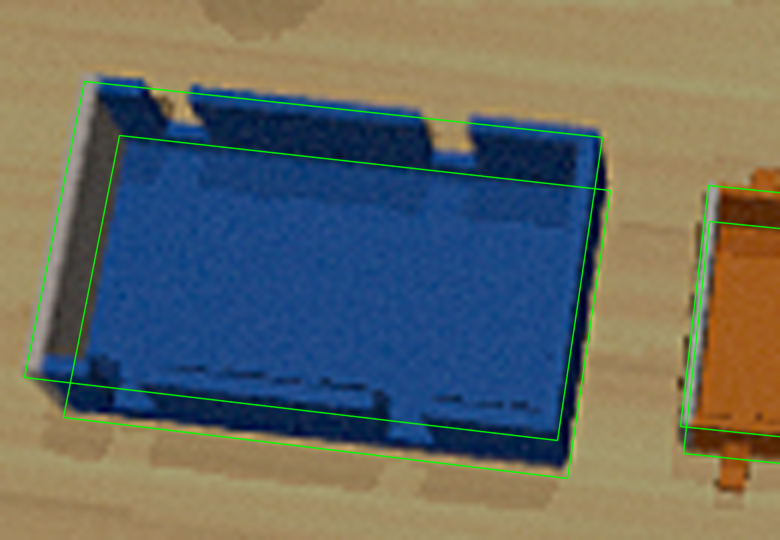

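View pics/ov_top3.png

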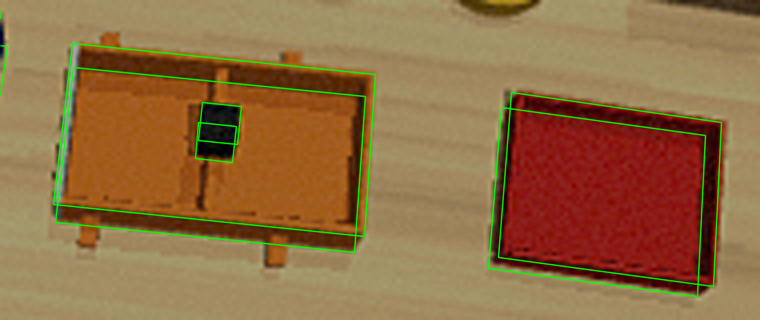

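View pics/ov_scene0.png

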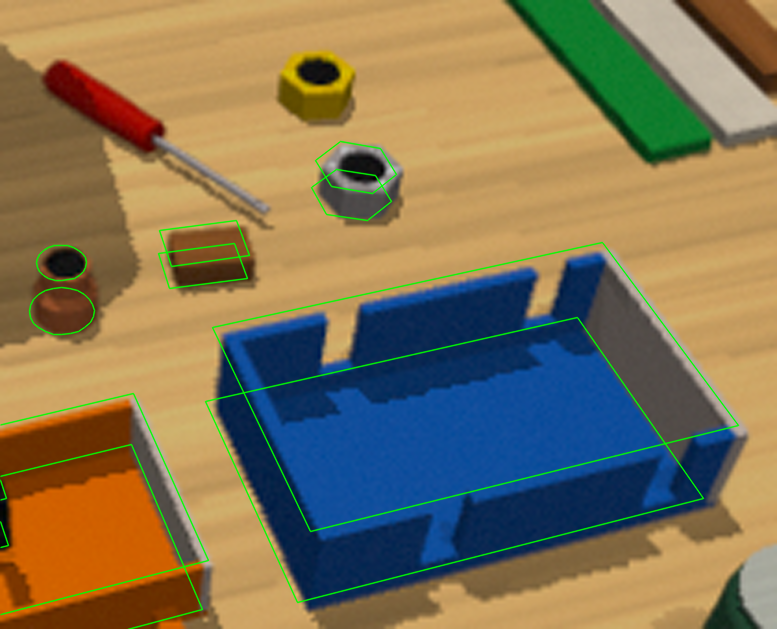

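View pics/ov_scene1.png

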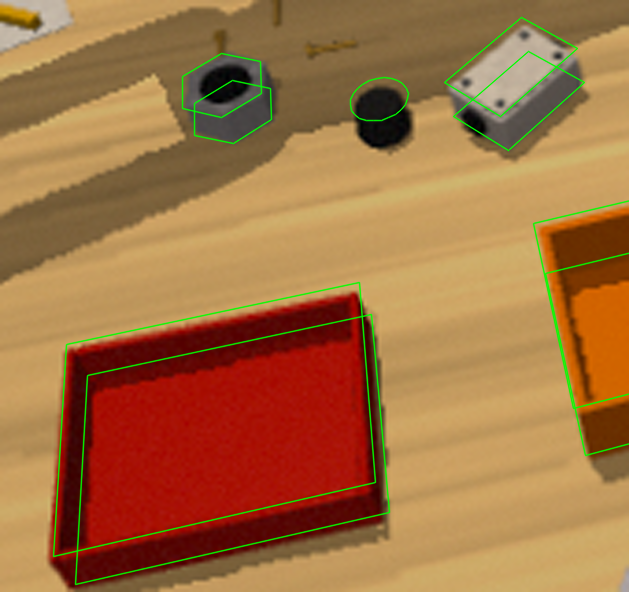

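View pics/ov_scene2.png

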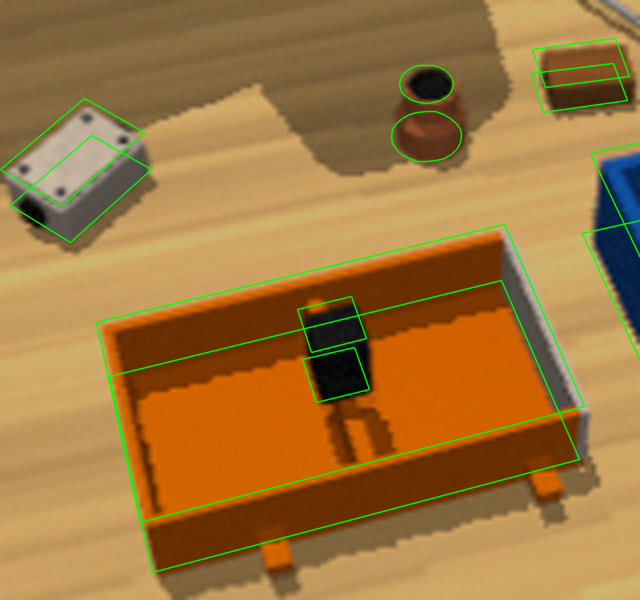

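The pictures and crops agree with the descriptions: steel nuts at top (185,231) and (400,260), yellow nut left alone, coupling at (266,222). Next I'll go over nut B, the one at (400,260).

```bash
cat > plan.py <<'E'
import sys
from h import *
from scipy.spatial.transform import Rotation as Ro
s=r.sense();p=np.array(s["tool_pos"]);R=Ro.from_euler("xyz",s["tcp_rot"],degrees=True)
a=list(map(float,sys.argv[1:5]))
T=Ro.from_euler("xyz",[180,0,a[3]],degrees=True)
d=R.inv().apply(np.array(a[:3])-p)/250
w=(R.inv()*T).as_rotvec()/np.pi
print("row",np.round(np.r_[d,w],4),"rows>=",int(np.ceil(max(np.linalg.norm(d)*5,np.linalg.norm(w)*180/8.59))),"t",s["time"],"j",np.round(s["joint_pos"],0))
E
python3 plan.py 380 -275 200 0
```

```text
row [ 9.829e-01 -8.014e-01  1.246e-01 -2.000e-04  0.000e+00  1.250e-01] rows>= 7 t 0.35 j [-72.   7.  85.   0.  87.  -5.]
```

```bash
python3 -m jog '[[0.983,-0.801,0.125,0,0,0.125],[0.983,-0.801,0.125,0,0,0.125],[0.983,-0.801,0.125,0,0,0.125],[0.983,-0.801,0.125,0,0,0.125],[0.983,-0.801,0.125,0,0,0.125],[0.983,-0.801,0.125,0,0,0.125],[0.983,-0.801,0.125,0,0,0.125],[0.983,-0.801,0.125,0,0,0.125],[0.983,-0.801,0.125,0,0,0.125],[0.983,-0.801,0.125,0,0,0.125]]' 1 40
python3 - <<'E'
from ov import *
d=snap("wrist")
overlay(d,[poly(386,-275,0,6,26.5,24),poly(386,-275,0,6,26.5,0)],0,0,560,420,1.4,"w1")
E
```

```text
time: 1.35
tool_pos: [379.8, -276.2, 200.3]
tcp_rot: [180.0, -0.0, -0.0]
ft_force: [-0.5, 0.2, 0.4]
finger_gap: 85.7
```

View pics/w1.png

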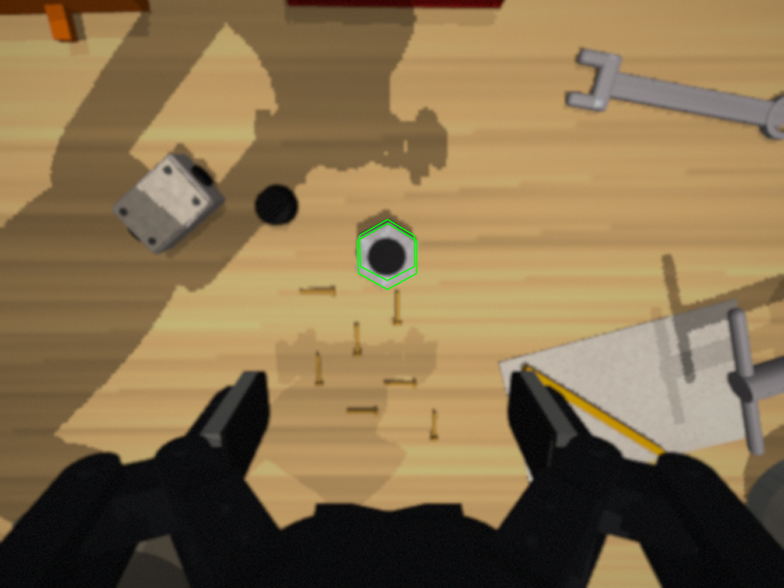

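The wrist view shows nut B at (387,255), and the model hexagon at (386,-275) with yaw 0 fits it closely. I'll descend on it.

```bash
python3 plan.py 385.5 -275 3.5 0
```

```text
row [ 2.340e-02 -5.600e-03  7.869e-01  1.000e-04 -0.000e+00 -4.000e-04] rows>= 4 t 1.4 j [-42. -12. 108.  -0.  85.  48.]
```

```bash
python3 -m jog '[[0.023,-0.006,0.2,0,0,0],[0.023,-0.006,0.4,0,0,0],[0.023,-0.006,0.6,0,0,0],[0.023,-0.006,0.7,0,0,0],[0.023,-0.006,0.76,0,0,0],[0.023,-0.006,0.787,0,0,0],[0.023,-0.006,0.787,0,0,0],[0.023,-0.006,0.787,0,0,0]]'
python3 -m jog '[[0,0,0,0,0,0],[0,0,0,0,0,0],[0,0,0,0,0,0],[0,0,0,0,0,0],[0,0,0,0,0,0],[0,0,0,0,0,0],[0,0,0,0,0,0]]' 0 50
```

```text
time: 2.2
tool_pos: [386.3, -274.8, 4.3]
tcp_rot: [179.9, -0.1, -0.0]
ft_force: [0.8, -0.5, -0.6]
finger_gap: 85.4
time: 2.9
tool_pos: [386.5, -274.4, 4.6]
tcp_rot: [179.9, -0.1, 0.0]
ft_force: [-2.6, 0.8, 7.4]
finger_gap: 45.2
```

```bash
python3 -m jog '[[0,0,-0.2,0,0,0],[0,0,-0.4,0,0,0],[0,0,-0.6,0,0,0],[0,0,-0.6,0,0,0],[0,0,-0.6,0,0,0]]'
python3 plan.py 480 150 155 0; python3 -c "
from h import *
snap('wrist','w2')"
```

```text
time: 3.4
tool_pos: [386.7, -274.4, 155.0]
tcp_rot: [179.9, -0.2, 0.0]
ft_force: [-0.2, 0.4, -4.1]
finger_gap: 44.9
row [ 3.7380e-01 -1.6974e+00 -3.2000e-03  8.0000e-04 -9.0000e-04  1.0000e-04] rows>= 9 t 3.4 j [-42. -10. 110.  -0.  79.  48.]
```

View pics/w2.png

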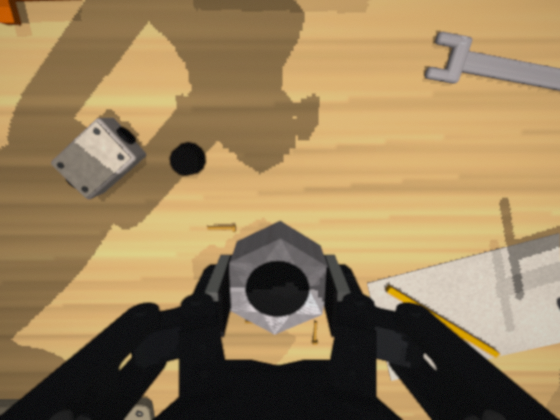

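Nut B is held square between the pads at (277,285). Now to the blue bin.

```bash
python3 -m jog '[[0.2,-0.95,0,0,0,0],[0.2,-0.95,0,0,0,0],[0.2,-0.95,0,0,0,0],[0.2,-0.95,0,0,0,0],[0.2,-0.95,0,0,0,0],[0.2,-0.95,0,0,0,0]]'
python3 -m jog '[[0.2,-0.95,0,0,0,0],[0.2,-0.95,0,0,0,0],[0.2,-0.95,0,0,0,0],[0.2,-0.95,0,0,0,0],[0.2,-0.95,0,0,0,0],[0.2,-0.95,0,0,0,0],[0.2,-0.95,0,0,0,0]]'
python3 plan.py 600 230 155 0
python3 - <<'E'
from ov import *
d=snap("wrist")
D=np.radians
overlay(d,[box(601,275,D(90.5),242,144,0,64),box(601,275,D(90.5),226,128,5,64)],0,0,560,420,1.4,"w3")
E
```

```text
time: 4.05
tool_pos: [434.5, -31.0, 150.6]
tcp_rot: [-179.8, 0.2, 0.3]
ft_force: [-0.0, -0.3, -2.5]
finger_gap: 44.8
time: 4.75
tool_pos: [484.1, 201.4, 150.5]
tcp_rot: [179.9, 0.3, 0.1]
ft_force: [-0.1, -0.0, -1.4]
finger_gap: 45.3
row [ 0.4636 -0.1134 -0.0202  0.0006  0.0015  0.0007] rows>= 3 t 4.75 j [ 17.  -1. 103.  -0.  79. 107.]
```

View pics/w3.png

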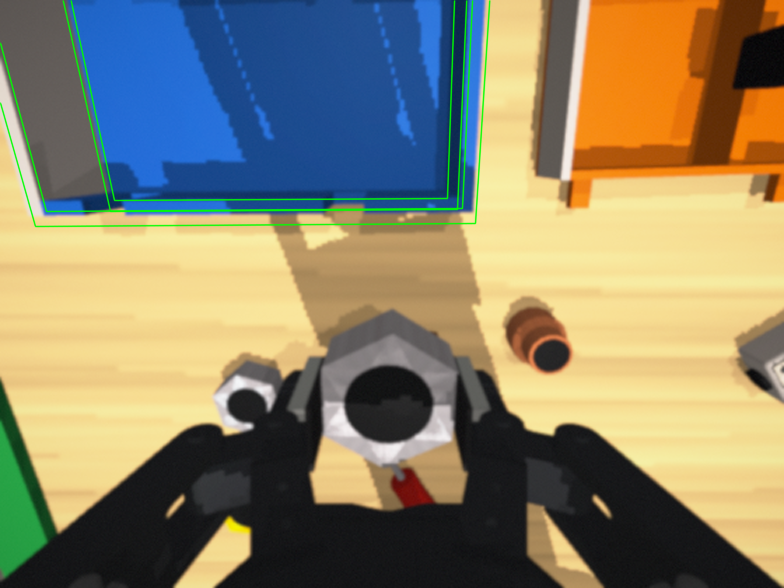

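```bash
python3 -m jog '[[0.2,-0.113,-0.02,0,0,0],[0.4,-0.113,-0.02,0,0,0],[0.475,-0.113,-0.02,0,0,0],[0.475,-0.113,-0.02,0,0,0],[0.475,-0.113,-0.02,0,0,0]]'
python3 - <<'E'
from ov import *
print(r.sense()["tool_pos"])
d=snap("wrist")
D=np.radians
overlay(d,[box(605,274,D(90.5),242,144,0,64),box(605,274,D(90.5),226,128,5,64)],0,0,560,420,1.4,"w4")
E
python3 plan.py 603 232 18 0
```

```text
time: 5.3
tool_pos: [604.1, 227.5, 156.8]
tcp_rot: [179.9, 0.2, -0.1]
ft_force: [1.0, 0.3, -2.3]
finger_gap: 45.4
[604.05736243 227.54667003 156.77204659]
row [-1.100e-03 -1.660e-02  5.566e-01  2.000e-04  8.000e-04 -5.000e-04] rows>= 3 t 5.35 j [ 16.  17.  82.  -0.  81. 106.]
```

View pics/w4.png

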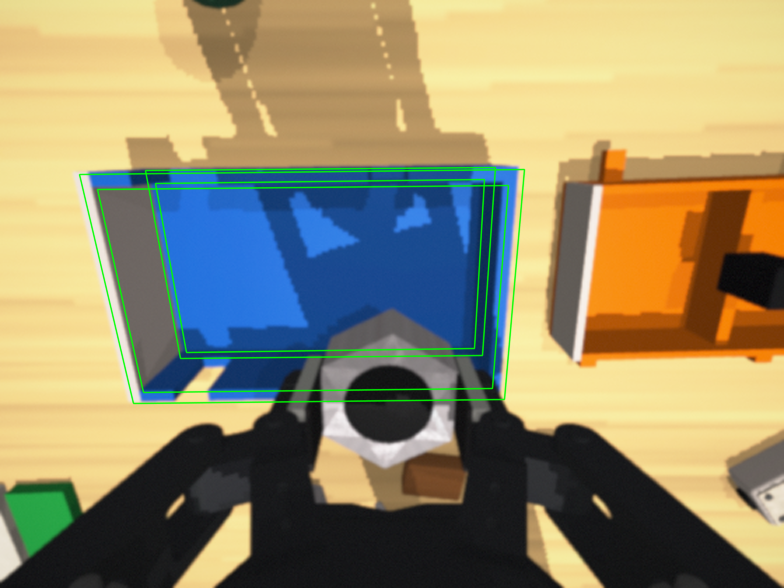

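```bash
python3 -m jog '[[-0.001,-0.017,0.2,0,0,0],[-0.001,-0.017,0.4,0,0,0],[-0.001,-0.017,0.5,0,0,0],[-0.001,-0.017,0.568,0,0,0],[-0.001,-0.017,0.568,0,0,0],[-0.001,-0.017,0.568,0,0,0]]'
python3 -m jog '[[0,0,0,0,0,0],[0,0,0,0,0,0],[0,0,0,0,0,0],[0,0,-0.03,0,0,0],[0,0,-0.2,0,0,0],[0,0,-0.4,0,0,0],[0,0,-0.56,0,0,0],[0,0,-0.56,0,0,0]]' 0.75
python3 plan.py 386 307 160 0
python3 -c "
from h import *
snap('wrist','w5')"
```

```text
time: 5.95
tool_pos: [604.9, 233.9, 17.9]
tcp_rot: [-180.0, -0.1, 0.0]
ft_force: [1.3, 0.6, -1.1]
finger_gap: 45.5
time: 6.75
tool_pos: [608.9, 235.2, 166.3]
tcp_rot: [-179.8, -0.8, 0.0]
ft_force: [0.6, 0.8, 1.1]
finger_gap: 64.1
row [-8.917e-01 -2.873e-01  1.420e-02 -1.300e-03 -4.300e-03  1.000e-04] rows>= 5 t 6.75 j [ 17.  17.  81.  -0.  81. 107.]
```

View pics/w5.png

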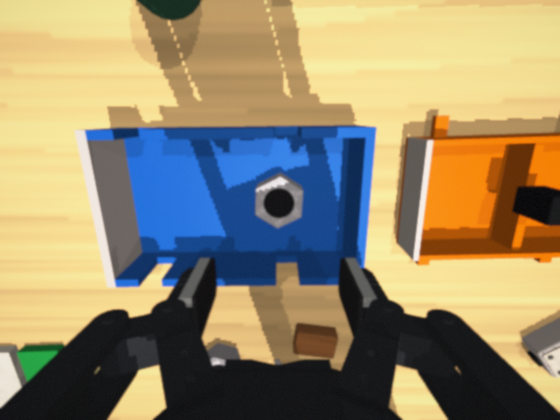

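Nut B lies flat in the blue bin at (279,202). Next is nut A.

```bash
python3 -m jog '[[-0.89,-0.287,-0.16,0,0,0],[-0.89,-0.287,-0.16,0,0,0],[-0.89,-0.287,-0.16,0,0,0],[-0.89,-0.287,-0.16,0,0,0],[-0.89,-0.287,-0.16,0,0,0],[-0.89,-0.287,-0.16,0,0,0],[-0.89,-0.287,-0.16,0,0,0],[-0.89,-0.287,-0.16,0,0,0]]' 1
python3 - <<'E'
from ov import *
d=snap("wrist")
D=np.radians
overlay(d,[poly(386,307,0,6,26.5,24),poly(386,307,0,6,26.5,0)],0,0,560,420,1.4,"w6")
E
```

```text
time: 7.6
tool_pos: [382.1, 305.1, 195.7]
tcp_rot: [180.0, 0.0, -0.0]
ft_force: [-0.1, -0.2, 0.1]
finger_gap: 85.5
```

View pics/w6.png

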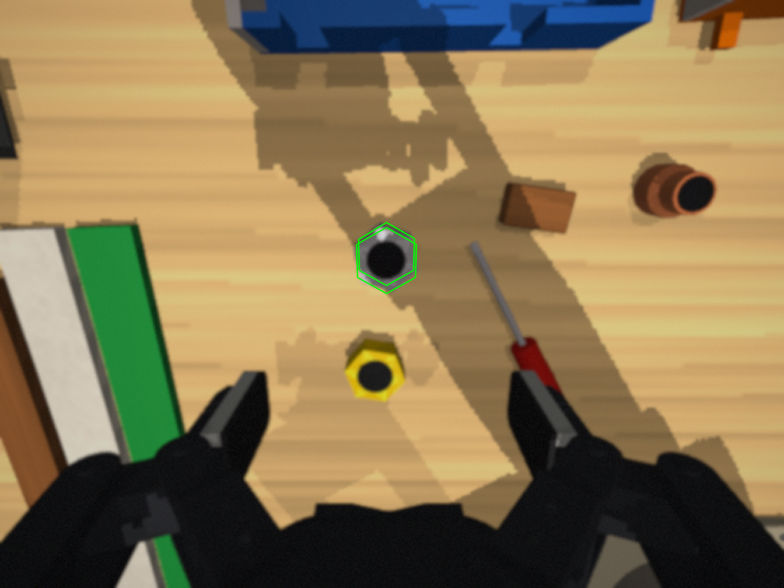

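```bash
python3 plan.py 386 307 3.5 0
```

```text
row [ 1.520e-02 -8.700e-03  7.684e-01  2.000e-04  2.000e-04 -3.000e-04] rows>= 4 t 7.65 j [ 33.  -9. 105.  -0.  84. 123.]
```

```bash
python3 -m jog '[[0.015,-0.008,0.2,0,0,0],[0.015,-0.008,0.4,0,0,0],[0.015,-0.008,0.6,0,0,0],[0.015,-0.008,0.7,0,0,0],[0.015,-0.008,0.75,0,0,0],[0.015,-0.008,0.77,0,0,0],[0.015,-0.008,0.77,0,0,0],[0.015,-0.008,0.77,0,0,0]]'
python3 -m jog '[[0,0,0,0,0,0],[0,0,0,0,0,0],[0,0,0,0,0,0],[0,0,0,0,0,0],[0,0,0,0,0,0],[0,0,0,0,0,0],[0,0,0,0,0,0]]' 0 50
python3 -m jog '[[0,0,-0.2,0,0,0],[0,0,-0.4,0,0,0],[0,0,-0.6,0,0,0],[0,0,-0.6,0,0,0],[0,0,-0.6,0,0,0]]'
python3 plan.py 604 322 155 0;python3 -c "
from h import *
snap('wrist','w7')"
```

```text
time: 8.45
tool_pos: [387.1, 308.4, 5.6]
tcp_rot: [-179.9, -0.1, -0.0]
ft_force: [-0.7, -0.4, 0.5]
finger_gap: 85.2
time: 9.15
tool_pos: [386.3, 308.0, 5.3]
tcp_rot: [-179.9, -0.1, 0.0]
ft_force: [-2.4, -1.6, 8.8]
finger_gap: 47.9
time: 9.65
tool_pos: [386.5, 308.2, 155.7]
tcp_rot: [-179.9, -0.2, 0.0]
ft_force: [-0.7, -0.5, -1.9]
finger_gap: 47.3
row [ 8.701e-01 -5.500e-02  6.000e-03 -7.000e-04 -1.100e-03  1.000e-04] rows>= 5 t 9.65 j [ 33.  -7. 107.  -0.  79. 123.]
```

View pics/w7.png

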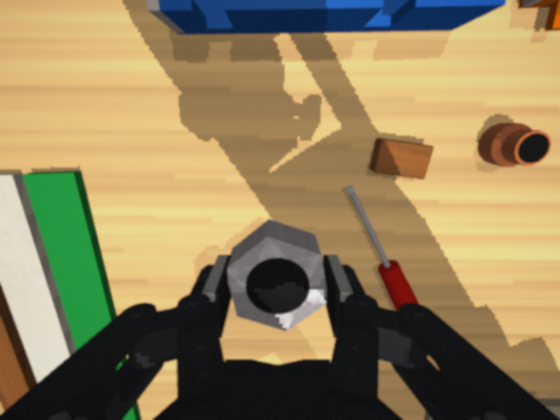

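Nut A is held, slightly skewed, with a gap of 47 mm. Carrying it to the bin.

```bash
python3 -m jog '[[0.2,-0.055,0,0,0,0],[0.4,-0.055,0,0,0,0],[0.6,-0.055,0,0,0,0],[0.75,-0.055,0,0,0,0],[0.86,-0.055,0,0,0,0],[0.87,-0.055,0,0,0,0],[0.87,-0.055,0,0,0,0],[0.87,-0.055,0,0,0,0]]'
python3 plan.py 604 322 18 0;python3 -c "
from h import *
snap('wrist','w8')"
```

```text
time: 10.5
tool_pos: [601.3, 321.1, 151.8]
tcp_rot: [179.9, 0.2, 0.0]
ft_force: [0.4, -0.5, -2.6]
finger_gap: 47.3
row [ 1.270e-02 -4.300e-03  5.352e-01  4.000e-04  1.100e-03  1.000e-04] rows>= 3 t 10.5 j [ 24.  23.  76.   0.  82. 114.]
```

View pics/w8.png

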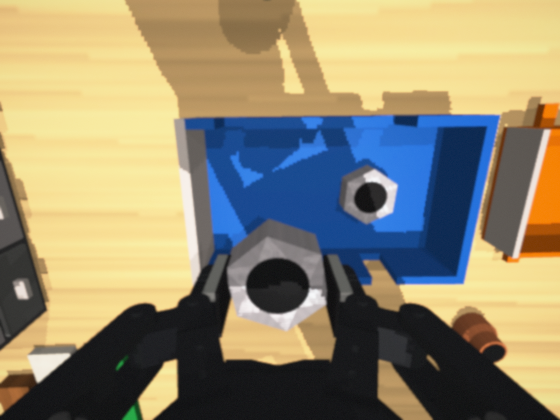

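```bash
python3 -m jog '[[0.013,-0.004,0.2,0,0,0],[0.013,-0.004,0.4,0,0,0],[0.013,-0.004,0.5,0,0,0],[0.013,-0.004,0.545,0,0,0],[0.013,-0.004,0.545,0,0,0],[0.013,-0.004,0.545,0,0,0]]'
python3 -m jog '[[0,0,0,0,0,0],[0,0,0,0,0,0],[0,0,0,0,0,0],[0,0,-0.03,0,0,0],[0,0,-0.2,0,0,0],[0,0,-0.4,0,0,0],[0,0,-0.56,0,0,0],[0,0,-0.7,0,0,0],[0,0,-0.7,0,0,0],[0,0,-0.7,0,0,0]]' 0.75
python3 plan.py 610 120 195 45
python3 - <<'E'
from ov import *
d=snap("wrist");print(r.sense()["tool_pos"])
D=np.radians
overlay(d,[box(605.5,275,D(90.5),242,144,0,64),box(605.5,275,D(90.5),226,128,5,64)],0,0,560,420,1.4,"w9")
E
```

```text
time: 11.15
tool_pos: [607.3, 323.1, 19.9]
tcp_rot: [-179.9, -0.2, 0.0]
ft_force: [0.9, 0.5, -1.8]
finger_gap: 47.4
time: 12.15
tool_pos: [607.2, 322.7, 194.9]
tcp_rot: [-179.9, -0.2, 0.0]
ft_force: [0.3, 0.2, -0.7]
finger_gap: 63.9
row [ 0.0113  0.8106 -0.0015 -0.     -0.0012 -0.25  ] rows>= 6 t 12.15 j [ 24.  22.  72.   0.  86. 114.]
[606.1634994  322.20859281 192.66123594]
```

View pics/w9.png

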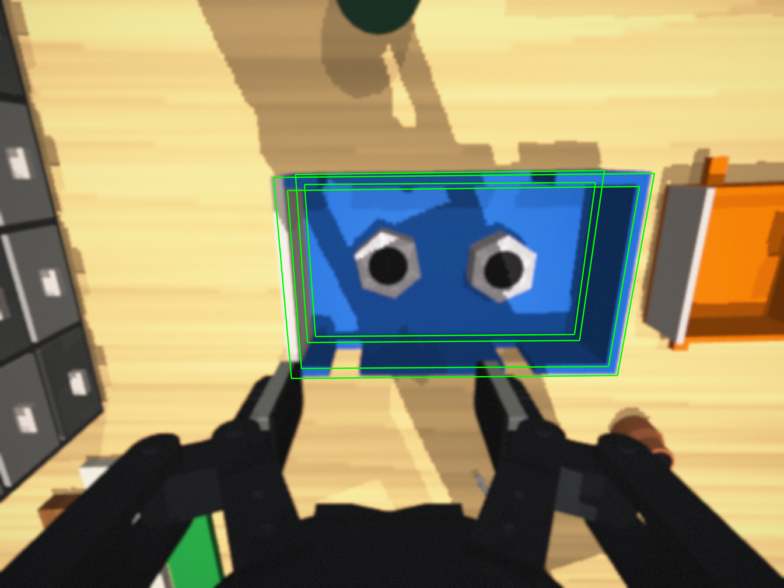

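Both nuts lie flat in the blue bin, at (388,265) and (503,268), and the blue model at (605.5, 275, 90.5°) fits. Next I'll turn the tool toward yaw 180 over the orange bin.

```bash
python3 -m jog '[[-0.05,0.9,0,0,0,-0.45],[-0.05,0.9,0,0,0,-0.45],[-0.05,0.9,0,0,0,-0.45],[-0.05,0.9,0,0,0,-0.45],[-0.05,0.9,0,0,0,-0.45],[-0.05,0.9,0,0,0,-0.45],[-0.05,0.9,0,0,0,-0.45],[-0.05,0.9,0,0,0,-0.45],[-0.05,0.9,0,0,0,-0.45],[-0.05,0.9,0,0,0,-0.45]]' 1
python3 plan.py 605 10 200 170
```

```text
time: 13.2
tool_pos: [592.4, 97.1, 190.0]
tcp_rot: [-179.8, 0.1, 81.3]
ft_force: [-0.1, 0.0, 0.4]
finger_gap: 85.6
row [-0.3367  0.1022 -0.0399 -0.0013 -0.0008 -0.4926] rows>= 11 t 13.2 j [ 4.  9. 88. -0. 83. 13.]
```

```bash
python3 -m jog '[[-0.337,0.1,-0.04,0,0,-0.47],[-0.337,0.1,-0.04,0,0,-0.47],[-0.337,0.1,-0.04,0,0,-0.47],[-0.337,0.1,-0.04,0,0,-0.47],[-0.337,0.1,-0.04,0,0,-0.47],[-0.337,0.1,-0.04,0,0,-0.47],[-0.337,0.1,-0.04,0,0,-0.47],[-0.337,0.1,-0.04,0,0,-0.47],[-0.337,0.1,-0.04,0,0,-0.47],[-0.337,0.1,-0.04,0,0,-0.47]]'
python3 plan.py 605 0 200 180
```

```text
time: 14.2
tool_pos: [604.0, 10.2, 200.0]
tcp_rot: [-180.0, -0.2, 166.0]
ft_force: [-1.0, -0.3, 0.4]
finger_gap: 85.1
row [-0.014  -0.0387  0.     -0.0001 -0.0013 -0.078 ] rows>= 2 t 14.2 j [ -4.   9.  87.   0.  84. -80.]
```

```bash
python3 -m jog '[[-0.014,-0.039,0,0,0,-0.078],[-0.014,-0.039,0,0,0,-0.078],[-0.014,-0.039,0,0,0,-0.078],[-0.014,-0.039,0,0,0,-0.078],[-0.014,-0.039,0,0,0,-0.078]]'
python3 - <<'E'
from ov import *
d=snap("wrist");s=r.sense();print(s["tool_pos"],s["tcp_rot"])
D=np.radians
O=(612,0,D(91.7))
overlay(d,[box(*O,210,116,0,45),box(*O,26,26,36,76)],0,0,560,420,1.4,"w10")
E
```

```text
time: 14.7
tool_pos: [605.8, 0.0, 201.7]
tcp_rot: [180.0, -0.1, 179.5]
ft_force: [0.1, -0.4, -0.1]
finger_gap: 85.3
[ 6.05961057e+02 -1.69777368e-03  2.01950437e+02] [ 1.79994674e+02 -5.63550881e-02  1.79548357e+02]
```

View pics/w10.png

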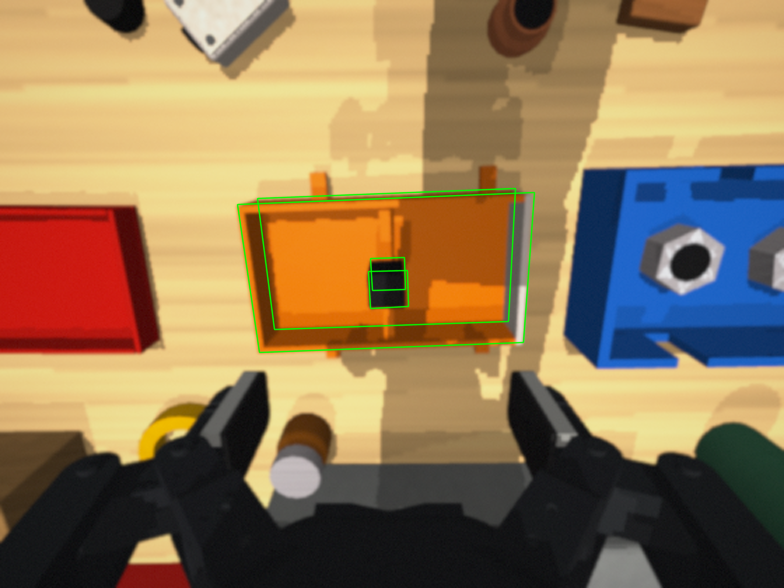

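The wrist picture fits the orange bin at (612, 0), yaw about 91.5°, with the knob at (388,285). Now I'll grasp the knob.

```bash
python3 plan.py 612 0 37 181.5
```

```text
row [-2.480e-02  1.000e-04  6.598e-01  0.000e+00 -3.000e-04 -1.080e-02] rows>= 4 t 14.75 j [ -5.   9.  86.   0.  84. -94.]
```

```bash
python3 -m jog '[[-0.025,0,0.2,0,0,-0.011],[-0.025,0,0.4,0,0,-0.011],[-0.025,0,0.5,0,0,-0.011],[-0.025,0,0.6,0,0,-0.011],[-0.025,0,0.66,0,0,-0.011],[-0.025,0,0.66,0,0,-0.011],[-0.025,0,0.66,0,0,-0.011]]'
python3 -m jog '[[0,0,0,0,0,0],[0,0,0,0,0,0],[0,0,0,0,0,0],[0,0,0,0,0,0],[0,0,0,0,0,0],[0,0,0,0,0,0],[0,0,0,0,0,0],[0,0,0,0,0,0],[0,0,0,0,0,0]]' 0 70
python3 -m jog '[[0,0,-0.03,0,0,0],[0,0,-0.07,0,0,0],[0,0,-0.12,0,0,0],[0,0,-0.12,0,0,0]]'
python3 -c "
from h import *
snap('wrist','w11')"
```

```text
time: 15.45
tool_pos: [613.1, -0.1, 38.4]
tcp_rot: [-180.0, 0.0, -178.4]
ft_force: [0.3, -0.1, 1.5]
finger_gap: 85.4
time: 16.35
tool_pos: [613.2, -0.4, 38.5]
tcp_rot: [-180.0, 0.1, -178.4]
ft_force: [-1.1, -0.8, 6.1]
finger_gap: 25.4
time: 16.75
tool_pos: [614.1, -0.3, 70.2]
tcp_rot: [-180.0, 0.2, -178.4]
ft_force: [1.0, 0.4, -3.5]
finger_gap: 25.4
```

View pics/w11.png

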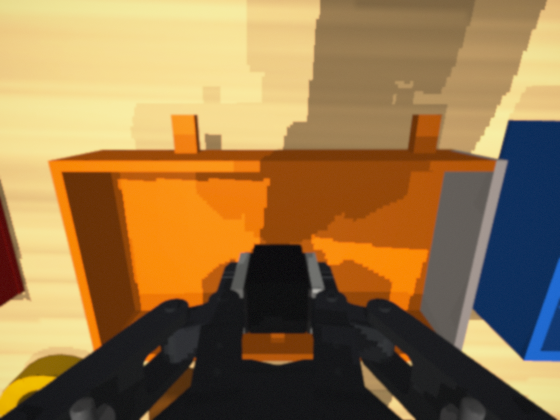

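The orange bin is held level, with the knob at (277,285). I'll lift it, then turn it in two calls.

```bash
python3 -m jog '[[0,0,-0.15,0,0,0],[0.05,0,-0.3,0,0,0],[0.1,0,-0.45,0,0,0],[0.1,0,-0.5,0,0,0],[0.1,0,-0.5,0,0,0]]'
python3 -m jog '[[0,0,0,0,0,0.04],[0,0,0,0,0,0.08],[0,0,0,0,0,0.12],[0,0,0,0,0,0.16],[0,0,0,0,0,0.2],[0,0,0,0,0,0.24],[0,0,0,0,0,0.28],[0,0,0,0,0,0.32],[0,0,0,0,0,0.36],[0,0,0,0,0,0.4]]'
python3 plan.py 595 100 200 60
```

```text
time: 17.3
tool_pos: [589.2, -1.0, 195.1]
tcp_rot: [-180.0, 0.3, -178.4]
ft_force: [1.1, -0.4, -4.5]
finger_gap: 25.2
time: 18.3
tool_pos: [586.4, -0.8, 188.8]
tcp_rot: [-179.8, -0.1, 109.3]
ft_force: [1.0, -0.3, -4.3]
finger_gap: 25.2
row [ 0.369   0.1655 -0.0448 -0.0016 -0.      0.274 ] rows>= 6 t 18.3 j [ -5.   7.  90.   0.  83. -24.]
```

```bash
python3 -m jog '[[0.04,0.02,-0.04,0,0,0.04],[0.08,0.04,-0.04,0,0,0.08],[0.12,0.06,-0.04,0,0,0.12],[0.16,0.08,-0.04,0,0,0.16],[0.2,0.1,-0.04,0,0,0.2],[0.24,0.12,-0.04,0,0,0.24],[0.28,0.14,-0.04,0,0,0.28],[0.32,0.16,-0.04,0,0,0.32],[0.37,0.16,-0.04,0,0,0.36],[0.37,0.16,-0.04,0,0,0.4]]'
python3 plan.py 605 275 200 0.5
```

```text
time: 19.3
tool_pos: [592.7, 101.1, 198.6]
tcp_rot: [-179.8, 0.2, 37.4]
ft_force: [0.3, -0.2, -4.1]
finger_gap: 24.7
row [ 0.4615 -0.5226 -0.0055 -0.0006  0.0015  0.205 ] rows>= 5 t 19.3 j [ 5.  9. 87.  0. 84. 57.]
```

```bash
python3 -m jog '[[0.1,-0.1,0,0,0,0.04],[0.2,-0.2,0,0,0,0.08],[0.3,-0.3,0,0,0,0.12],[0.35,-0.4,0,0,0,0.16],[0.42,-0.5,-0.005,0,0,0.2],[0.46,-0.523,-0.005,0,0,0.205],[0.46,-0.523,-0.005,0,0,0.205],[0.46,-0.523,-0.005,0,0,0.205],[0.46,-0.523,-0.005,0,0,0.205]]'
python3 plan.py 605 275 200 0.5
python3 - <<'E'
from ov import *
D=np.radians
s=r.sense();p=s["tool_pos"];y=D(s["tcp_rot"][2]);print(p,s["tcp_rot"])
b=p[2]-38.5
for n in("wrist","top","scene"):
    d=snap(n,"w12"+n)
    it=[box(605.5,275,D(90.5),242,144,0,64)]
    it.append([q+[0,0,b] for q in box(p[0],p[1],y-np.pi/2,210,116,0,45)]);it.append([q+[0,0,b] for q in box(p[0],p[1],y-np.pi/2,26,26,36,76)])
    if n=="wrist": overlay(d,it,0,0,560,420,1.4,"w12a")
    if n=="top":overlay(d,it,130,80,280,210,5,"w12b")
    if n=="scene":overlay(d,it,290,120,490,310,3,"w12c")
E
```

```text
time: 20.2
tool_pos: [605.3, 272.1, 202.6]
tcp_rot: [179.9, 0.1, 0.7]
ft_force: [-0.6, 0.1, -3.9]
finger_gap: 25.1
row [-0.0011 -0.0117  0.0102  0.0003  0.0005  0.0012] rows>= 1 t 20.2 j [ 20.  18.  76.  -0.  86. 109.]
[605.32724561 272.085458   202.55004179] [1.79942269e+02 8.77953217e-02 7.21597801e-01]
```

View pics/w12a.png

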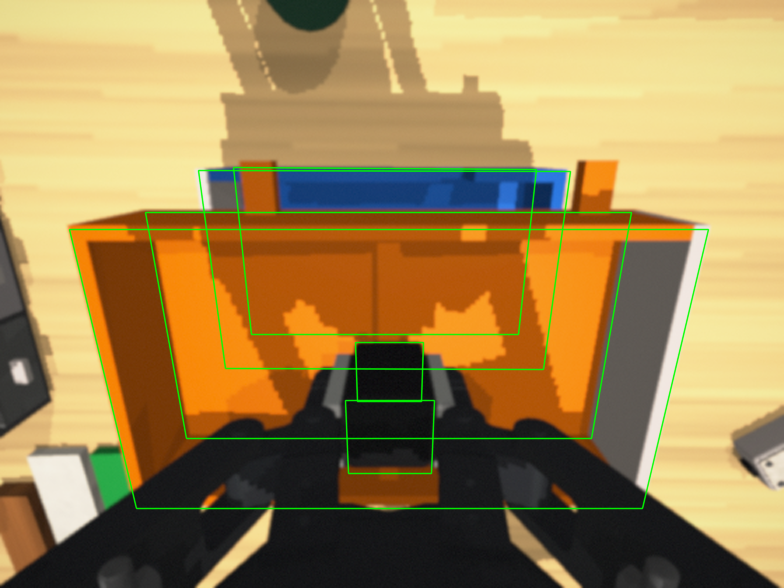

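View pics/w12b.png

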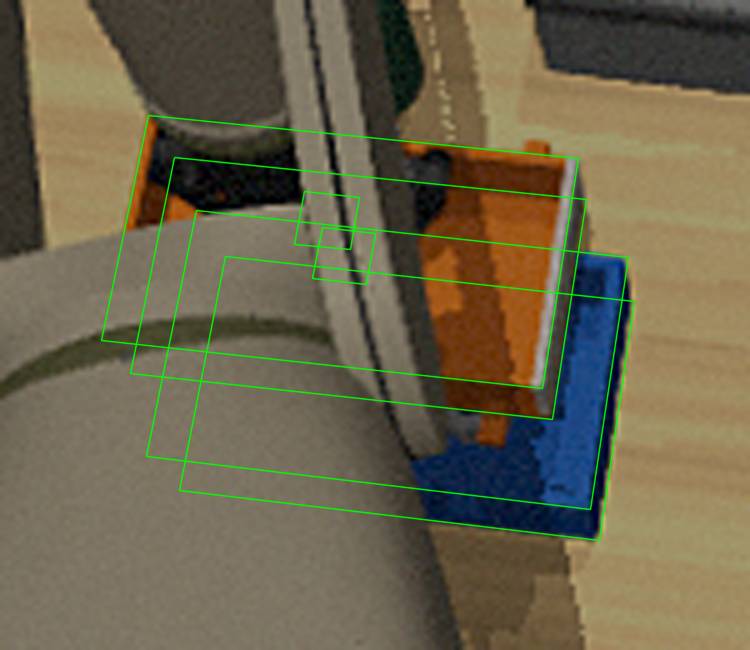

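View pics/w12c.png

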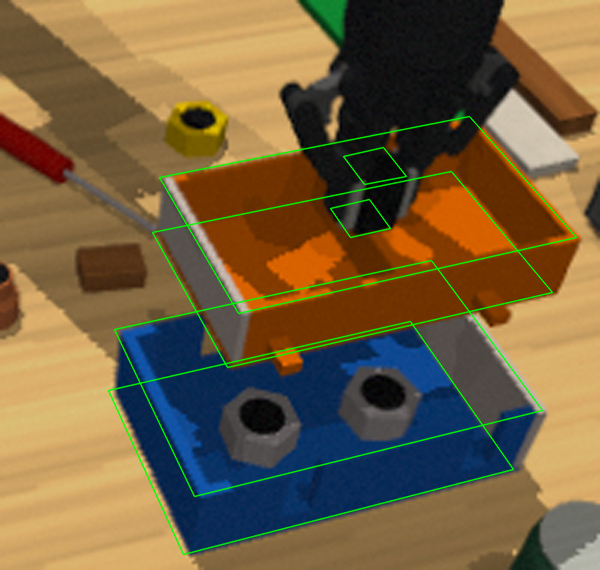

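White ends are opposite (orange's white on the −y side) and the wireframes agree within about 2 mm. I'll centre it and lower.

```bash
python3 -m jog '[[-0.003,-0.012,0.1,0,0,0.001],[-0.003,-0.012,0.2,0,0,0.001],[-0.003,-0.012,0.3,0,0,0.001],[-0.003,-0.012,0.34,0,0,0.001],[-0.003,-0.012,0.34,0,0,0.001],[-0.003,-0.012,0.34,0,0,0.001],[-0.003,-0.012,0.34,0,0,0.001]]'
python3 plan.py 604.5 275 97 0.5
python3 - <<'E'
from ov import *
D=np.radians
s=r.sense();p=s["tool_pos"];y=D(s["tcp_rot"][2]);print(p,s["tcp_rot"])
b=p[2]-38.5
for n in("wrist","scene"):
    d=snap(n)
    it=[box(605.5,275,D(90.5),242,144,64,64)]
    it.append([q+[0,0,b] for q in box(p[0],p[1],y-np.pi/2,210,116,0,45)])
    if n=="wrist": overlay(d,it,0,0,560,420,1.4,"w13a")
    if n=="scene":overlay(d,it,290,120,490,310,4,"w13c")
E
```

```text
time: 21.05
tool_pos: [605.9, 276.8, 121.1]
tcp_rot: [-179.9, -0.2, 0.5]
ft_force: [0.5, 0.4, -3.2]
finger_gap: 25.1
row [-0.0059  0.0072  0.0964 -0.0004 -0.001   0.0002] rows>= 1 t 21.05 j [ 20.  21.  81.   0.  78. 110.]
[605.88370491 276.78937226 121.10019468] [-1.79935697e+02 -1.78098978e-01  5.42708200e-01]
```

View pics/w13a.png

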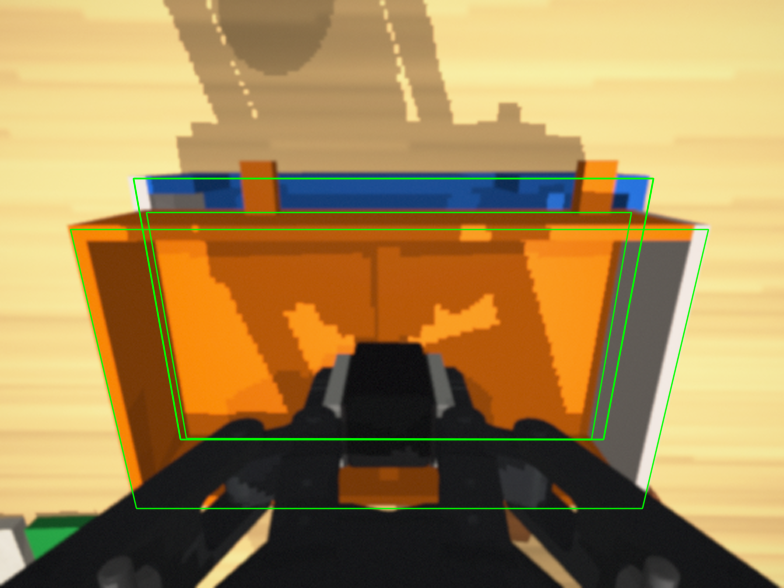

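View pics/w13c.png

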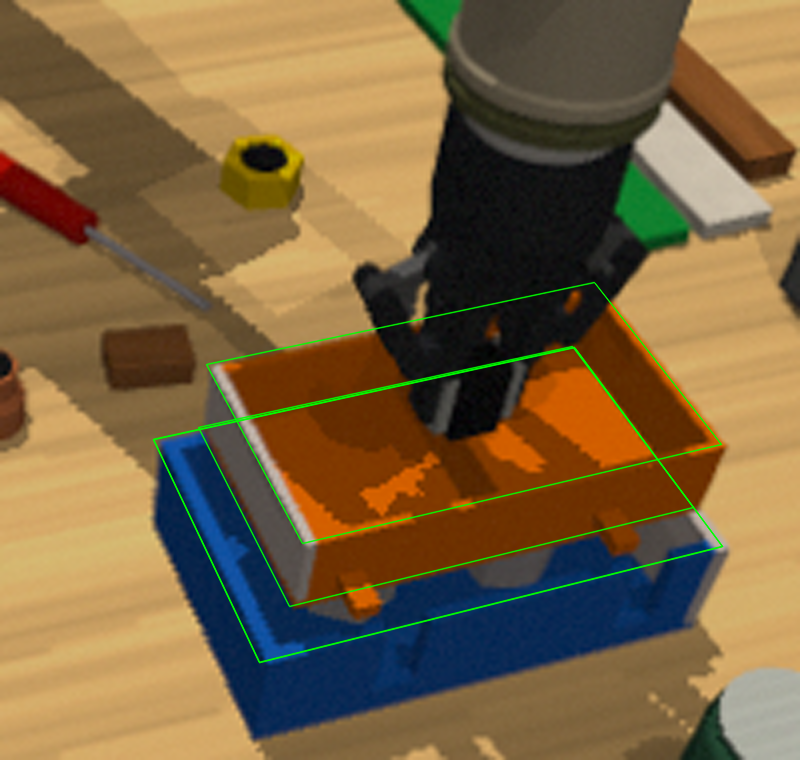

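```bash
python3 -m jog '[[-0.001,0.007,0.03,0,0,0],[-0.001,0.007,0.06,0,0,0],[-0.001,0.007,0.09,0,0,0],[-0.001,0.007,0.096,0,0,0],[-0.001,0.007,0.096,0,0,0]]'
python3 -m jog '[[0,0,0.008,0,0,0],[0,0,0.012,0,0,0],[0,0,0.016,0,0,0],[0,0,0.016,0,0,0]]'
python3 - <<'E'
from ov import *
d=snap("scene");crop(d,290,120,490,310,3,"w14c")
E
```

```text
time: 21.65
tool_pos: [603.8, 274.5, 93.8]
tcp_rot: [180.0, 0.1, 0.5]
ft_force: [0.4, 0.0, -4.2]
finger_gap: 25.5
time: 22.05
tool_pos: [604.7, 274.8, 92.4]
tcp_rot: [-180.0, -0.1, 0.6]
ft_force: [-3.5, -1.9, 4.9]
finger_gap: 25.1
```

View pics/w14c.png

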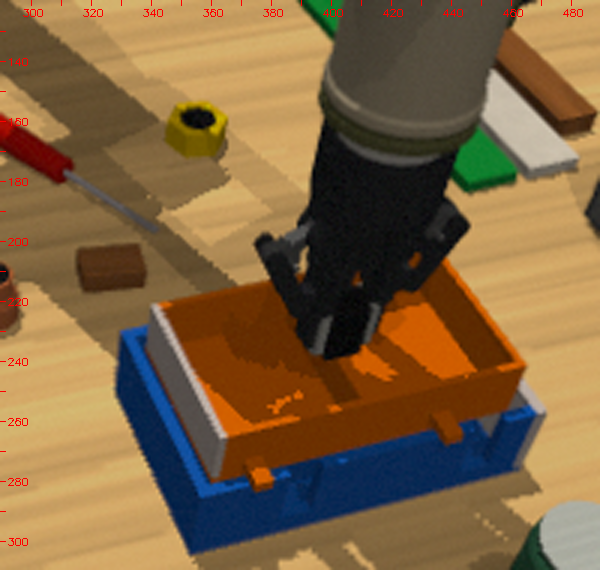

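The bin has contacted at z 92.4, as predicted, and the lugs at (376,278) and (438,262) sit on the rim. Release.

```bash
python3 -m jog '[[0,0,0,0,0,0],[0,0,0,0,0,0],[0,0,0,0,0,0],[0,0,-0.01,0,0,0],[0,0,-0.1,0,0,0],[0,0,-0.3,0,0,0],[0,0,-0.45,0,0,0],[0,0,-0.45,0,0,0],[0,0,-0.45,0,0,0],[0,0,-0.45,0,0,0]]' 1
python3 - <<'E'
from ov import *
D=np.radians
for n in("wrist","scene"):
    d=snap(n)
    B=(605.5,275,D(90.5))
    it=[box(*B,242,144,0,64),box(*B,210,116,54,99),box(*B,26,26,90,130)]
    if n=="wrist": overlay(d,it,0,0,560,420,1.4,"w15a")
    else: overlay(d,it,290,120,490,310,4,"w15c")
E
python3 plan.py 437 60 200 0
```

```text
time: 23.1
tool_pos: [603.7, 274.4, 201.9]
tcp_rot: [180.0, 0.1, 0.5]
ft_force: [-0.4, -0.3, -0.9]
finger_gap: 85.5
row [-6.735e-01  8.508e-01  7.400e-03  4.000e-04  1.000e-03  3.000e-03] rows>= 6 t 23.2 j [ 20.  18.  76.  -0.  86. 109.]
```

View pics/w15a.png

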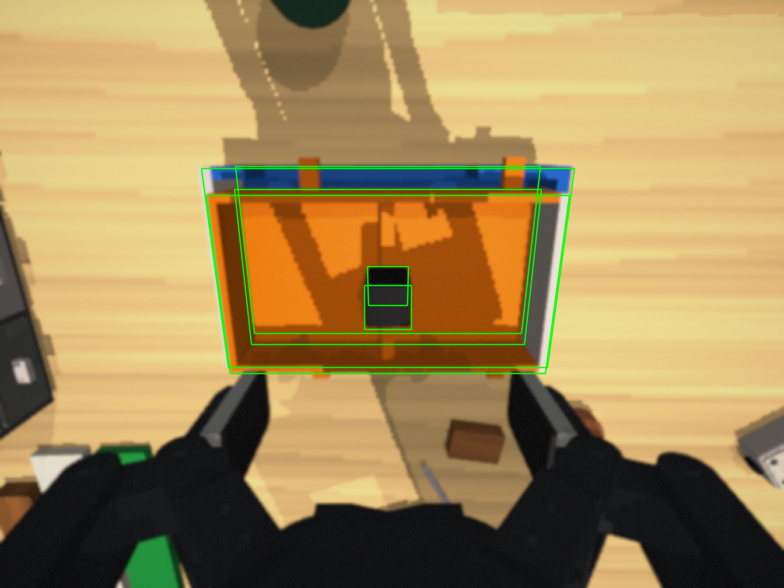

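View pics/w15c.png

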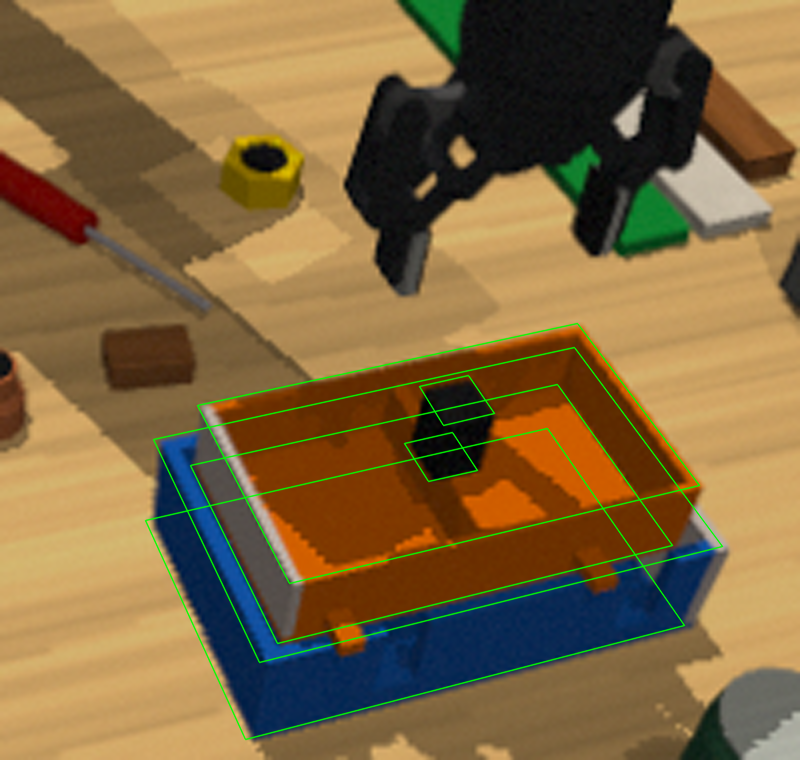

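The orange bin sits level on the rim and matches its model. Now the coupling, with yaw 90 so the jaws later run along the bin's short side.

```bash
python3 -m jog '[[-0.66,0.73,0,0,0,-0.5],[-0.66,0.73,0,0,0,-0.5],[-0.66,0.73,0,0,0,-0.5],[-0.66,0.73,0,0,0,-0.5],[-0.66,0.73,0,0,0,-0.5],[-0.66,0.73,0,0,0,-0.5],[-0.66,0.73,0,0,0,-0.5],[-0.66,0.73,0,0,0,-0.5],[-0.66,0.73,0,0,0,-0.5],[-0.66,0.73,0,0,0,-0.5]]'
python3 -m jog '[[0,0,0,0,0,-0.03],[0,0,0,0,0,-0.03],[0,0,0,0,0,-0.03]]'
python3 - <<'E'
from ov import *
d=snap("wrist");print(r.sense()["tcp_rot"])
overlay(d,[poly(439,92,0,24,15,42),poly(439,92,0,24,20,0)],0,0,560,420,1.4,"w16")
E
python3 plan.py 439 92 4 90
```

```text
time: 24.2
tool_pos: [440.3, 90.5, 202.0]
tcp_rot: [-179.9, 0.0, 86.8]
ft_force: [0.1, -0.4, -0.0]
finger_gap: 85.7
time: 24.5
tool_pos: [440.6, 90.5, 202.4]
tcp_rot: [-179.9, 0.0, 91.7]
ft_force: [-1.3, -1.0, -0.1]
finger_gap: 85.1
[-1.79926986e+02  4.04826656e-03  9.17290219e+01]
row [ 6.000e-03 -5.700e-03  7.944e-01 -4.000e-04  0.000e+00  9.600e-03] rows>= 4 t 24.55 j [  5. -16. 110.   0.  85.   3.]
```

View pics/w16.png

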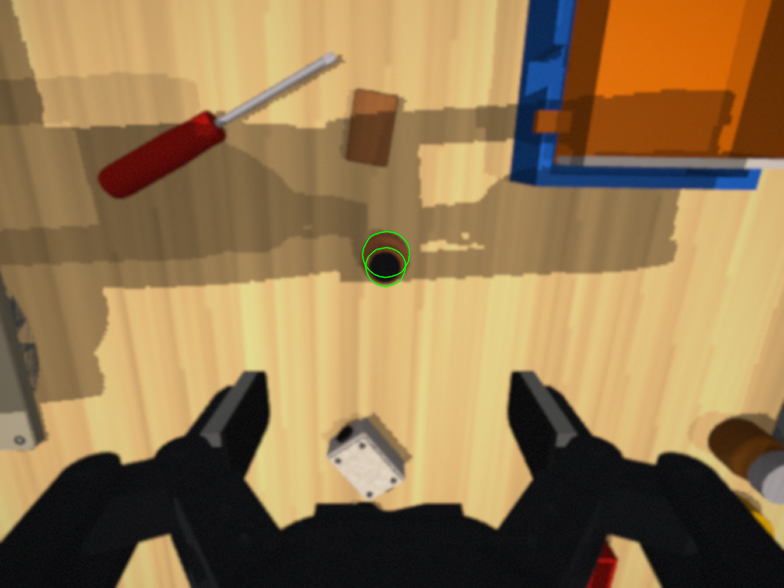

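The coupling at (385,260) matches the model at (439,92). Descend and grip.

```bash
python3 -m jog '[[0.008,-0.006,0.2,0,0,0.008],[0.008,-0.006,0.4,0,0,0.008],[0.008,-0.006,0.6,0,0,0.008],[0.008,-0.006,0.7,0,0,0.008],[0.008,-0.006,0.77,0,0,0.008],[0.008,-0.006,0.794,0,0,0.008],[0.008,-0.006,0.794,0,0,0.008],[0.008,-0.006,0.794,0,0,0.008]]'
python3 -m jog '[[0,0,0,0,0,0],[0,0,0,0,0,0],[0,0,0,0,0,0],[0,0,0,0,0,0],[0,0,0,0,0,0],[0,0,0,0,0,0],[0,0,0,0,0,0],[0,0,0,0,0,0]]' 0 40
python3 -m jog '[[0,0,-0.1,0,0,0],[0,0,-0.3,0,0,0],[0,0,-0.5,0,0,0],[0,0,-0.65,0,0,0],[0,0,-0.65,0,0,0],[0,0,-0.65,0,0,0]]'
python3 -c "
from h import *
snap('wrist','w17')"
python3 plan.py 605 337 170 90.5
```

```text
time: 25.35
tool_pos: [440.5, 92.6, 5.8]
tcp_rot: [179.9, -0.0, 90.4]
ft_force: [0.1, -0.5, -0.4]
finger_gap: 85.7
time: 26.15
tool_pos: [440.1, 92.6, 5.7]
tcp_rot: [179.9, -0.0, 90.4]
ft_force: [-2.3, 1.0, 6.9]
finger_gap: 38.2
time: 26.75
tool_pos: [440.2, 92.6, 168.2]
tcp_rot: [179.9, -0.0, 90.4]
ft_force: [-0.5, -0.5, -2.4]
finger_gap: 38.3
row [ 9.728e-01  6.712e-01 -1.450e-02 -2.000e-04  0.000e+00 -3.000e-04] rows>= 6 t 26.8 j [  5. -14. 113.   0.  81.   5.]
```

View pics/w17.png

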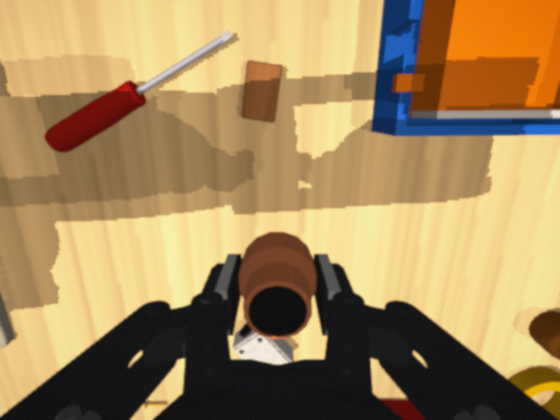

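```bash
python3 plan.py 605 213 170 90.5
python3 -m jog '[[0.1,0.13,0,0,0,0],[0.2,0.26,0,0,0,0],[0.3,0.4,0,0,0,0],[0.4,0.53,0,0,0,0],[0.46,0.64,0,0,0,0],[0.482,0.66,0,0,0,0],[0.482,0.66,0,0,0,0],[0.482,0.66,0,0,0,0]]'
python3 plan.py 605.5 213 71 90.5
python3 -c "
from h import *
snap('wrist','w18');d=snap('scene');crop(d,290,120,490,310,3,'w18c')"
```

```text
row [ 4.769e-01  6.673e-01 -1.450e-02 -2.000e-04  0.000e+00 -3.000e-04] rows>= 5 t 26.8 j [  5. -14. 113.   0.  81.   5.]
time: 27.6
tool_pos: [602.0, 213.7, 165.4]
tcp_rot: [-179.8, 0.1, 90.5]
ft_force: [-0.2, 0.4, -1.2]
finger_gap: 38.1
row [-2.500e-03  1.510e-02  3.776e-01 -1.100e-03  3.000e-04 -3.000e-04] rows>= 2 t 27.6 j [15. 16. 83. -0. 82. 15.]
```

View pics/w18.png

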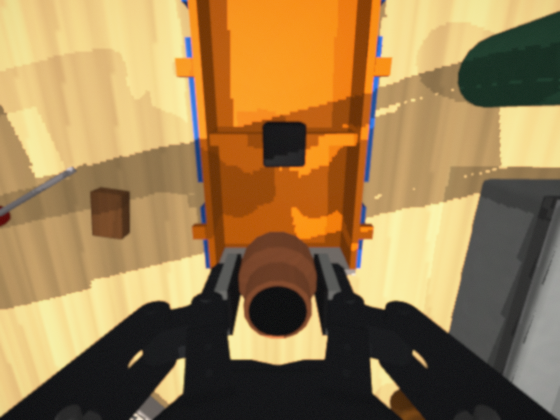

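View pics/w18c.png

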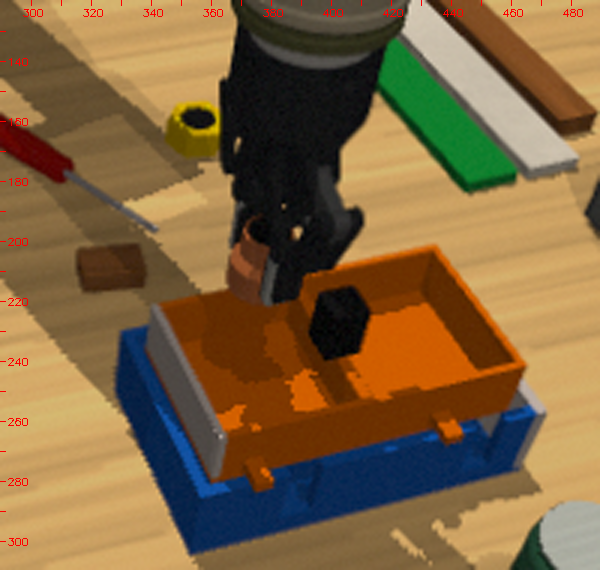

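```bash
python3 -m jog '[[-0.002,0.016,0,0,0,0],[-0.002,0.016,0.12,0,0,0],[-0.002,0.016,0.24,0,0,0],[-0.002,0.016,0.33,0,0,0],[-0.002,0.016,0.375,0,0,0],[-0.002,0.016,0.375,0,0,0],[-0.002,0.016,0.375,0,0,0]]'
python3 -c "
from h import *
snap('wrist','w19')"
```

```text
time: 28.4
tool_pos: [608.3, 213.9, 74.9]
tcp_rot: [179.9, -0.0, 90.4]
ft_force: [0.0, -0.5, -0.8]
finger_gap: 37.9
```

View pics/w19.png

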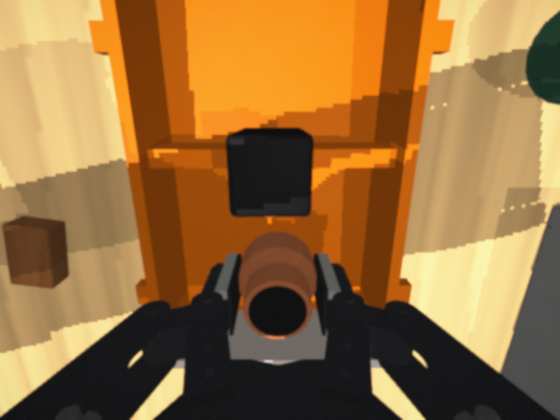

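```bash
python3 -m jog '[[0,-0.01,0.018,0,0,0],[0,-0.01,0.022,0,0,0],[0,-0.01,0.022,0,0,0],[0,-0.01,0.022,0,0,0]]'
python3 -m jog '[[0,0,0,0,0,0],[0,0,0,0,0,0],[0,0,0,0,0,0],[0,0,-0.02,0,0,0],[0,0,-0.1,0,0,0],[0,0,-0.25,0,0,0],[0,0,-0.45,0,0,0],[0,0,-0.5,0,0,0],[0,0,-0.5,0,0,0],[0,0,-0.5,0,0,0]]' 0.62
python3 -c "
from h import *
snap('wrist','w20');d=snap('scene');crop(d,290,120,490,310,3,'w20c')"
```

```text
time: 28.85
tool_pos: [605.2, 213.9, 68.3]
tcp_rot: [180.0, -0.0, 90.5]
ft_force: [0.0, -0.5, -1.6]
finger_gap: 38.4
time: 29.85
tool_pos: [604.9, 213.8, 192.5]
tcp_rot: [-180.0, 0.0, 90.5]
ft_force: [-0.7, -0.2, -0.5]
finger_gap: 52.7
```

View pics/w20.png

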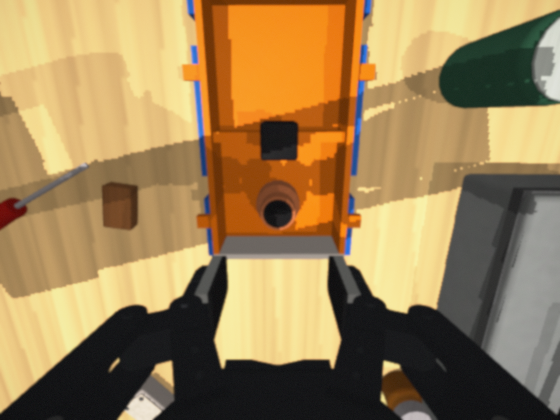

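View pics/w20c.png

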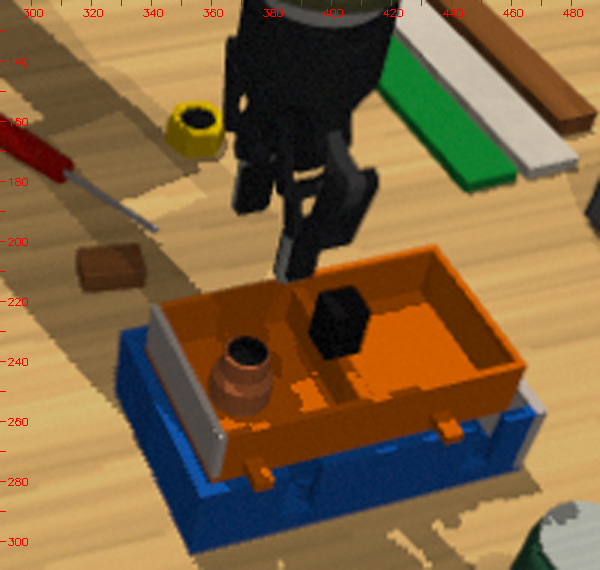

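The coupling stands in the near compartment, at wrist (278,205). Now the junction box.

```bash
python3 -m jog '[[-0.9,-0.5,0,0,0,-0.217],[-0.9,-0.5,0,0,0,-0.217],[-0.9,-0.5,0,0,0,-0.217],[-0.9,-0.5,0,0,0,-0.217],[-0.9,-0.5,0,0,0,-0.217],[-0.9,-0.5,0,0,0,-0.217],[-0.9,-0.5,0,0,0,-0.217]]' 1
python3 plan.py 423 -104 200 129
```

```text
time: 30.65
tool_pos: [480.5, -13.4, 191.6]
tcp_rot: [-179.9, -0.1, 129.3]
ft_force: [0.1, 0.8, 0.2]
finger_gap: 85.5
row [-0.1348 -0.4074 -0.0333 -0.0005 -0.0005  0.0015] rows>= 3 t 30.65 j [ -8. -10. 107.  -0.  83. -47.]
```

```bash
python3 -m jog '[[-0.135,-0.407,-0.033,0,0,0],[-0.135,-0.407,-0.033,0,0,0],[-0.135,-0.407,-0.033,0,0,0],[-0.135,-0.407,-0.033,0,0,0],[-0.135,-0.407,-0.033,0,0,0],[-0.135,-0.407,-0.033,0,0,0]]'
python3 - <<'E'
from ov import *
d=snap("wrist");print(r.sense()["tcp_rot"])
D=np.radians
overlay(d,[box(424,-104,D(-51),66,46,0,30)],0,0,560,420,1.4,"w21")
E
python3 plan.py 424 -104 5 129
```

```text
time: 31.25
tool_pos: [425.5, -101.5, 200.8]
tcp_rot: [180.0, -0.1, 129.6]
ft_force: [-1.0, 0.4, -0.2]
finger_gap: 85.5
[-1.79999157e+02 -5.06385402e-02  1.29614863e+02]
row [-4.600e-03 -1.060e-02  7.837e-01 -0.000e+00 -3.000e-04  3.400e-03] rows>= 4 t 31.3 j [-20. -18. 112.   0.  86. -60.]
```

View pics/w21.png

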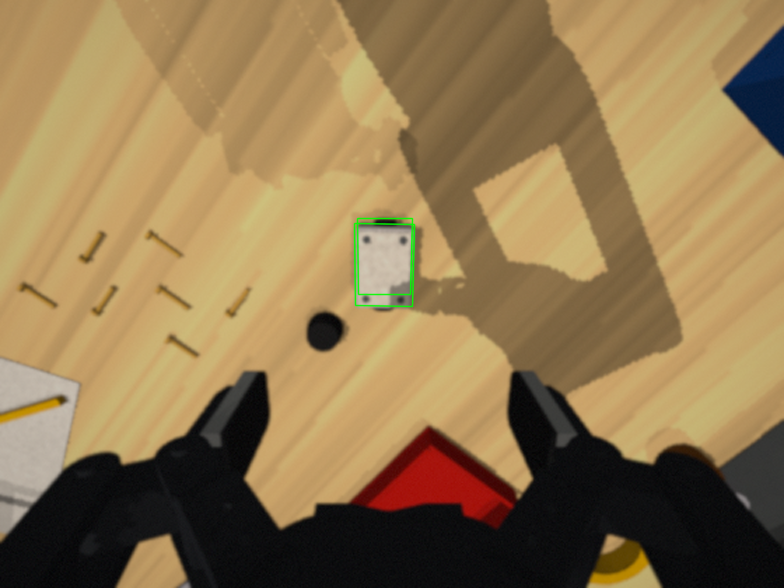

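The model fits the junction box at (385,262). The stopper at (325,330) is clear of the fingers. Descend with a narrower opening.

```bash
python3 -m jog '[[-0.005,-0.01,0.2,0,0,0.001],[-0.005,-0.01,0.4,0,0,0.001],[-0.005,-0.01,0.6,0,0,0.001],[-0.005,-0.01,0.7,0,0,0.001],[-0.005,-0.01,0.76,0,0,0.001],[-0.005,-0.01,0.78,0,0,0.001],[-0.005,-0.01,0.78,0,0,0.001],[-0.005,-0.01,0.78,0,0,0.001]]' 0.82
python3 -m jog '[[0,0,0,0,0,0],[0,0,0,0,0,0],[0,0,0,0,0,0],[0,0,0,0,0,0],[0,0,0,0,0,0],[0,0,0,0,0,0],[0,0,0,0,0,0]]' 0 40
python3 -m jog '[[0,0,-0.1,0,0,0],[0,0,-0.3,0,0,0],[0,0,-0.5,0,0,0],[0,0,-0.5,0,0,0],[0,0,-0.5,0,0,0]]'
python3 -c "
from h import *
snap('wrist','w22')"
python3 plan.py 620 -277 140 130
```

```text
time: 32.1
tool_pos: [424.8, -105.4, 7.3]
tcp_rot: [180.0, 0.1, 129.4]
ft_force: [0.5, -0.3, 0.7]
finger_gap: 69.9
time: 32.8
tool_pos: [425.0, -105.8, 7.7]
tcp_rot: [179.9, 0.1, 129.3]
ft_force: [-0.4, 1.3, 6.5]
finger_gap: 44.9
time: 33.3
tool_pos: [425.0, -106.0, 133.3]
tcp_rot: [179.9, 0.2, 129.3]
ft_force: [-0.2, 0.2, -1.7]
finger_gap: 45.2
row [-1.0283e+00  1.7270e-01 -3.3800e-02  1.0000e-04  2.0000e-04 -3.8000e-03] rows>= 6 t 33.35 j [-21. -15. 117.   0.  78. -60.]
```

View pics/w22.png

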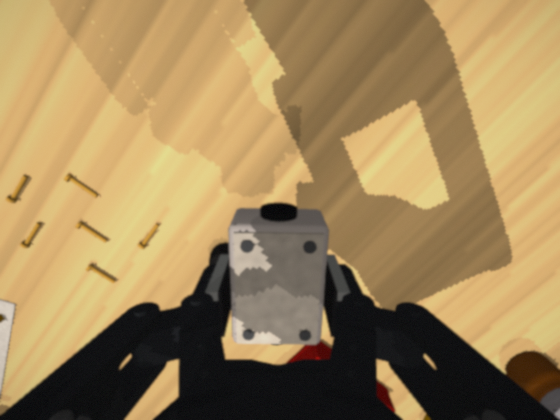

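```bash
python3 -m jog '[[-0.2,0.03,-0.03,0,0,0],[-0.4,0.07,-0.03,0,0,0],[-0.6,0.1,-0.03,0,0,0],[-0.8,0.14,-0.03,0,0,0],[-0.95,0.17,-0.03,0,0,0],[-1,0.173,-0.03,0,0,0],[-1,0.173,-0.03,0,0,0],[-1,0.173,-0.03,0,0,0]]'
python3 plan.py 620 -277 20 130
python3 - <<'E'
from ov import *
D=np.radians
d=snap("wrist")
overlay(d,[box(620,-277,D(90),150,120,0,30)],0,0,560,420,1.4,"w23")
d=snap("scene");crop(d,50,180,240,380,3,"w23c")
E
```

```text
time: 34.15
tool_pos: [614.2, -270.6, 136.2]
tcp_rot: [-179.9, -0.2, 129.3]
ft_force: [-1.1, -0.1, -0.7]
finger_gap: 45.3
row [-0.0366  0.0025  0.4646 -0.0005 -0.0013 -0.0038] rows>= 3 t 34.15 j [-28.  22.  78.   0.  80. -67.]
```

View pics/w23.png

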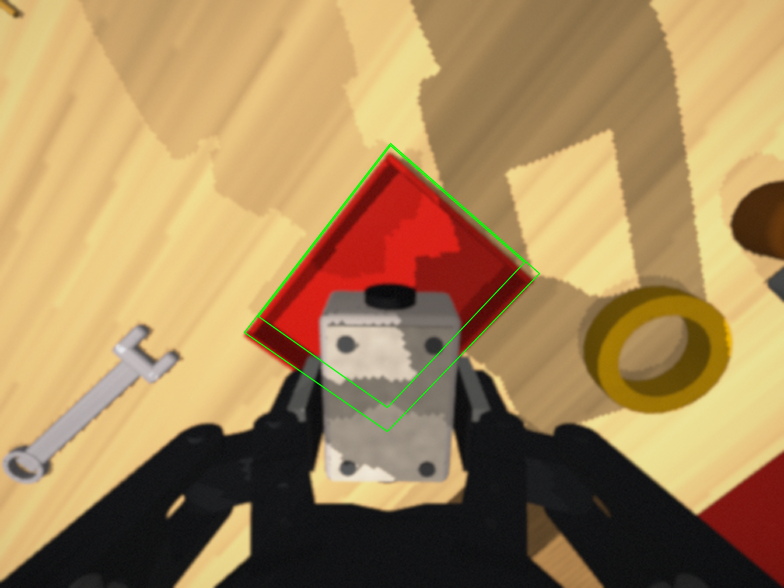

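View pics/w23c.png

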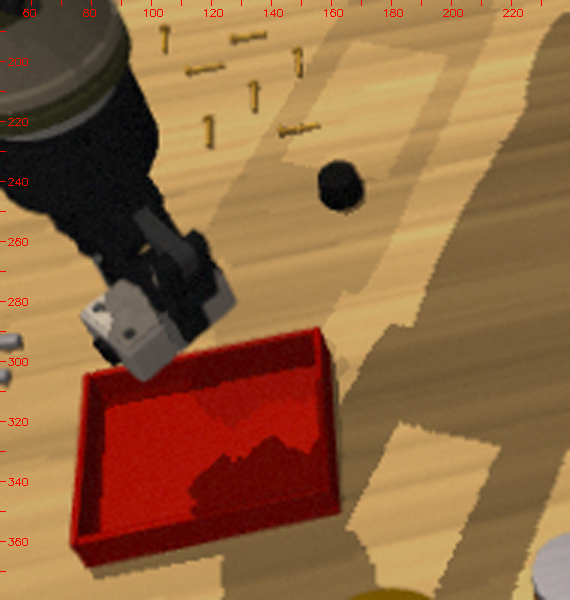

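The tray matches the model and the stopper is still at (163,241). I'll lower the box in.

```bash
python3 -m jog '[[-0.037,0.003,0.1,0,0,0],[-0.037,0.003,0.3,0,0,0],[-0.037,0.003,0.4,0,0,0],[-0.037,0.003,0.465,0,0,0],[-0.037,0.003,0.47,0,0,0],[-0.037,0.003,0.47,0,0,0]]'
python3 -m jog '[[0,0,0,0,0,0],[0,0,0,0,0,0],[0,0,0,0,0,0],[0,0,-0.02,0,0,0],[0,0,-0.1,0,0,0],[0,0,-0.25,0,0,0],[0,0,-0.45,0,0,0],[0,0,-0.6,0,0,0],[0,0,-0.7,0,0,0],[0,0,-0.7,0,0,0]]' 0.7
python3 -m jog '[[0.9,0,0,0,0,0],[0.9,0,0,0,0,0],[0.9,0,0,0,0,0],[0.9,0,0,0,0,0],[0.9,0,0,0,0,0],[0.9,0,0,0,0,0],[0.9,0,0,0,0,0],[0.9,0,0,0,0,0]]'
python3 - <<'E'
from h import *
for n in("scene","top"): snap(n,"f_"+n)
E
```

```text
time: 34.85
tool_pos: [622.5, -278.1, 22.6]
tcp_rot: [180.0, 0.1, 129.3]
ft_force: [0.1, -0.3, -0.6]
finger_gap: 45.2
time: 35.85
tool_pos: [624.7, -279.5, 203.6]
tcp_rot: [179.8, 0.5, 129.3]
ft_force: [0.5, 0.0, 1.3]
finger_gap: 59.8
time: 36.65
tool_pos: [479.9, -104.7, 196.3]
tcp_rot: [180.0, 0.0, 129.3]
ft_force: [0.6, 0.1, 0.3]
finger_gap: 59.7
```

View pics/f_scene.png

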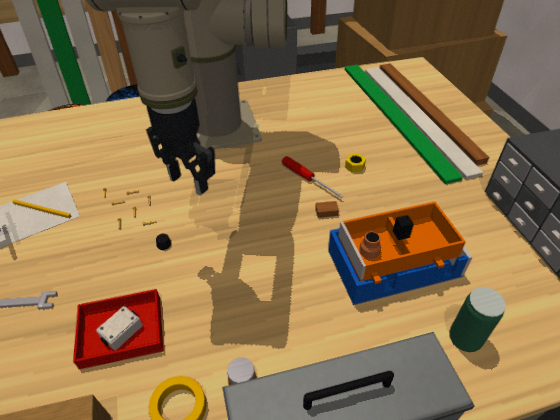

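View pics/f_top.png

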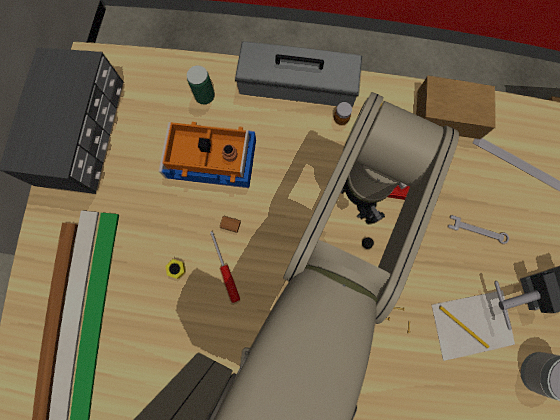

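The final pictures show:
- The junction box is flat in the tray, at scene (118,326).
- The orange bin is level on the blue one with the coupling standing inside, at scene (371,243).
- The wood block (327,209) and stopper (163,241) are where they started.
- The arm is clear of everything.

```bash
python3 -c "
from bench import r
print(r.sense()['time']);print(r.hand_in())"
```

```text
36.75
the job is handed in; nothing more can be done
None
```

The job is handed in at about 37 s of the 125 s, and no verdict was reported. Both steel nuts are in the blue bin. The orange bin sits on the blue rim with the white ends opposite, the coupling stands in it, and the junction box is in the red tray.

- **Nuts:** both lay flat in the blue bin in the wrist picture. Nut A was gripped slightly skewed (47 mm gap, not 46) but placed fine. I could not see them again once the orange bin covered them.
- **Orange bin:** it made contact at the predicted height (TCP at 92.4 mm, 92.5 expected). The drawn outline put it within about 2 mm of centred on the blue bin.
- **Bystanders:** the final scene picture shows the wood block and stopper at their starting pixels, and the arm clear of everything. I never went near the yellow nut.
- **Disagreement:** the top and scene cameras differed by a few mm; in the top view the blue bin came out about 4 mm nearer the robot than in the wrist picture. I placed by wrist-camera fits, which agreed with the contact height.

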